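Close a spice tin in the cam lid press

ROBOT

A 6-joint arm with a two-finger parallel gripper is mounted at the origin on a cart in front of the work surface, level with it; the furniture and walls round the work are solid. World frame = base frame: x ahead of the robot, y to its left, z up, the work surface at z = 0. Lengths are in m, angles in rad, forces in N, time in s.
With the tool pointing down it reaches from about 0.35 to 0.775 m from the base axis. Payload 5.5 kg.
Tool frame: the origin (TCP) lies at the very end of the fingers, on their centre line; the grasp point (between the pads) lies 19 mm behind it; z points along the fingers, x is the direction in which the jaws open and shut, and the axes are right-handed (so a half turn about z gives the same grasp; the last joint's range is limited). The gripper opens to 85 mm and grips with 20 to 120 N. Pads are 22 mm wide; open, the fingers measure 114 mm over their backs; the gripper's body (76 mm by 85 mm) begins 54 mm behind the grasp point. The pads swing forward as they close: fully open they stand 13 mm farther back than shut.
Start: joints at [1.065, 0.313, 0.046, 1.304, 0, 1.431], TCP at [0.206, 0.537, 0.231] pointing down, gripper open.
Joint ranges: [-2.76, 2.76], [-0.86, 1.69], [-1.03, 1.26], [-2.2, 2.34], [-1.47, 1.5], [-3.14, 3.14]. Speed limits (rad/s): [2.57, 2.57, 3.14, 3.14, 3.14, 3.14].

INTERFACE

Orientations are given as a unit quaternion [w, x, y, z].
In Python, from workcell import monitor, eyes, ticket gives the robot as it stands.
- The arm moves only by the tool send_rows, never from a script. Its argument "targets" is a list of rows, each a list of 5 numbers: the shift along the world's x, y, z in m, then the turn about the world's z in degrees, then the closure in counts, from 0 (fully open) to 255 (shut). A call has 1 to 12 rows; each row shifts and turns the commanded pose from where the row before left it; what a row does not reach is not made up. A row lasts 1/10 s, in which the tool goes at most 50 mm and 8.59 degrees, less where a joint would pass 70% of its speed; a pose out of reach is approached as far as the arm can. A call is refused whole if a number of a shift passes 0.05 or a number of a turn 8.59, either way. A call with a gripper value outside its range is refused whole. The fingers move at their own pace and stop on an object; "newtons" is the grip in N (left out, the last holds). Time passes only in rows, so rows that do not move let the fingers close. It gives the time, the measured TCP pose, the force and the opening at its end, in the units of the state.
- monitor.get_state(): the state, without advancing time (a new reading comes with each control period).
- eyes.read_camera(name): name is "scene" or "top" or "wrist"; returns a dict with "img" (420x560x3 uint8, red, green, blue), "z_map" (420x560 float32, m along the optical axis (not along the pixel's ray), 0 where there is no reading), "camera_matrix" (3x3 intrinsics, pixels), "pose" (4x4, takes a point from camera to world coordinates); the wrist camera has in their place "T_tool_cam" (4x4, takes a point from camera to tool coordinates, whose origin is the TCP and whose axes are the tool frame's). Camera axes: x right, y down, z forward; pixel columns grow to the right and rows downward; lengths in m; the calibration is good to about 2 mm. A picture is of the moment at which its call begins: read the wrist's pose just before it.
- ticket.hand_in(): hands the job in, once; it reports no verdict.
Trained networks look in the newest picture that a camera, given by its name, has taken for a name from the list of things; names that differ only in an ending like _2 or _b are one class to them, and where a whole thing is asked for, a point or a joint stands for the part that bears it (a point fixed in the world has none). Each returns a list of dicts, best first, with "conf" (0 to 1); they miss things now and then, are a little off and sometimes report something else, mostly with a low value. They report only what shows in the picture. A call takes as long as a camera call. They do not tell look-alikes from the thing itself.
- eyes.spot_in(name, camera): "xyz" ([x, y, z] in m, in world coordinates, good to about 4 mm: the middle of the surface that is visible of it).
- eyes.tip_of(name, camera): "xyz" ([x, y, z] in m, in world coordinates, good to about 4 mm: a listed point, or the origin of a listed thing).
The state is a dict: "clock": time; "joint_pos": joint angles; "qvel": joint speeds; "tau": joint torques, N m; "tcp_pos": TCP position; "orientation": TCP orientation; "wrist_force": force on the tool from outside, world axes, zero at the start; "ft_torque": the same for the moment, N m; "finger_gap": finger opening in m.
Only numpy, scipy, OpenCV 4.12 (cv2) and the standard library are available. Lean on these libraries where they do the work, as an engineer would, in place of code of your own. Each camera call takes 0.05 s, during which the arm holds its last target.

TASK

The lid of the spice tin is only set on. Stand the tin in the round nest of the press's loading slide, push the slide fully home under the press foot, and turn the crank toward you over the top until it goes light and the press rests on the flat of its cam, so that it stays shut on the tin by itself when you let go. Do not force the crank on past the flat, which dents the tin, and leave the bowl, the salt shaker and the garlic beside the press where they are.

Things in the scene. Friction and masses are not known exactly. Their poses are not given: they have to be found in the camera images.
- lid_press: Bench press for tin lids, aluminium and steel, fixed: base plate 275 x 110 x 14 mm running toward the robot, column 215 mm high at its far end, head over the base. Origin: on the worktop straight below the press foot. x: from the loading end (robot's side) to the column, y left, z up.
- head_front (a point): Front of the press head's underside, 117 mm above the worktop. The head is 48 mm wide, 250 mm high at most, and reaches 27 mm from the foot's axis toward the robot, the dark steel cam between its side plates 46 mm: keep the gripper clear. The cam, on a level shaft, pushes a ram with a sprung foot down 18 mm; springs push it back up.
- shaft_axis (a point): Point on the camshaft's axis (level, along the press's y), 200 mm above the worktop, 86 mm right (-y) of the press's middle: centre of the circle (radius 60 mm) of the grip's middle. Left short of the cam's flat the crank springs back and the press opens; on the flat (0.25 rad wide) it stays by itself.
- crank_hub (a point): Outer end of the crank's hub on the shaft. Load felt at the grip: 0 to 5 N at first, 7 to 12 N while lid and foot spring are pressed, then falling within 0.15 rad to 2 N or less: the flat. At the flat's end a nose on the cam lets the load climb to 20 N and more; forcing the crank 0.05 rad up the nose dents the tin.
- grip_mid (a point): Middle of the crank grip: black plastic sleeve, 20 mm thick, 56 mm long, along the press's y, spinning freely on its pin; crank arm 32 mm to its left. It closes the press going from the far (+x) side over the top toward the robot, always in the upper half of its circle. Starts open, on the far side or near the top.
- crank_mid (a point): Point on the crank arm halfway from shaft to grip. The arm is clamped on the serrated shaft end anywhere, so its angle does not tell where the flat is: the flat may begin 1.15 to 2.0 rad of turning after the start. The lid is down before the flat is reached, so lid and foot do not show it either.
- nest (a point): Centre of the nest's floor on the loading slide, 22 mm above the worktop: round seat with a 5 mm high rim, inner diameter 60, outer 67 mm. The slide travels 100 mm along the press's x between rails 26 mm high: it starts pulled out (nest 90 to 100 mm before the foot's axis); home at its stop the nest is straight below the foot. Slides with 2 to 4 N.
- slide_tab (a point): Middle of the robot-side face of the slide's upright steel push tab: 50 mm wide, 6 mm thick with a rolled upper edge 10 mm thick, from 20 to 58 mm above the worktop, 84 mm before the nest's centre. This point is 42 mm above the worktop.
- tin: Plain round steel spice tin with lid, 54 mm in diameter, 0.2 kg, upright and loose on the worktop. Origin: centre of its underside, z up. Without the lid it is 50 mm high.
- lid_top (a point): Centre of the top of the tin's press-on lid (53 mm in diameter, 6 mm rim). Fully home it is 56 mm above the tin's underside; at the start it is only set on and stands 4 to 6 mm higher. Pressing it down takes about 9 N.
- foot: Press foot: steel disc 44 mm in diameter under the ram. Origin: centre of its underside, 90 mm above the worktop when the press is open. Sprung, 8 N/mm; with the roller on the cam's flat it presses the lid with about 33 N.
- katori_2: Bystander: an upturned plain steel bowl, 84 mm wide, 45 mm high. Origin: centre of its underside.
- salt_shaker: Bystander: a glass salt shaker with a steel cap, 44 mm wide, 90 mm high. Origin: centre of its underside.
- garlic: Bystander: a bulb of garlic, 60 mm. Origin: centre of its underside.
Mind the look-alikes: they are no part of the job. Leave any pink or red look-alike of the tin alone.

How it is judged:
On the way, in this order (a step that is already met when the one before it is completed fails the run):
1. the tin stands upright in the nest of the loading slide, let go (horizontal distance between tin and nest below 0.004 m and z of tin in the frame of nest between -0.003 and 0.003 m and angle between tin's own z axis and vertical below 0.05 rad and contact force between the fingers and tin below 0.2 N), for 0.2 s.
2. the slide is fully home with the tin in its nest (x of nest in the frame of lid_press above -0.003 m and horizontal distance between tin and nest below 0.004 m and z of tin in the frame of nest between -0.003 and 0.003 m and angle between tin's own z axis and vertical below 0.05 rad), for 0.2 s.
3. the lid is pressed fully home in the press (z of lid_top in the frame of tin below 0.0572 m and x of nest in the frame of lid_press above -0.003 m and contact force between foot and tin above 10 N), for 0.1 s.
At the end, for the whole second after the job is handed in: Tin upright in the nest (within 4 mm of its centre), slide home (within 3 mm), lid down (within 1.2 mm); with nobody holding the crank the foot rests on the lid with 24 to 40 N, as it does only with the roller on the flat of the cam; all at rest (all of step 2 and z of lid_top in the frame of tin below 0.0572 m and contact force between foot and tin between 24 and 40 N and linear speed of each of foot, tin below 0.005 m/s); the robot touches nothing.
It fails at once if the tin is over-pressed and dented: the foot presses it with more than 46 N (contact force between foot and tin above 46 N).
It fails at once if the tin is tipped over (angle between tin's own z axis and vertical above 0.7 rad).
It fails at once if a bystander (bowl, shaker or garlic) is moved by more than 20 mm (distance of any of katori_2, salt_shaker, garlic from where it was at the start of the episode above 0.02 m).
It also fails if it takes over 69 s, if anything falls off the work surface, if the arm or the gripper's body presses on something with over 40 N, if the wrist force passes 120 N, or if a joint passes its speed limit or range.

## Working session

There is one attempt and no reset: what is moved stays moved. The work goes in short steps, Python scripts to look and compute and a tool call to move; the robot and the scene stay as the last step left them, time stands still between calls to the robot, and variables do not carry over. Pictures are saved under pics/ and viewed, and the job is handed in when it is done.

Besides the shell and the picture viewer there is one more tool, called after "Call:" as name(argument=value, ...), one argument or row to a line, values as JSON. send_rows: Moves the arm, as the interface text tells. Its arguments: {"type":"object","properties":{"targets":{"type":"array"},"newtons":{"type":"number"}},"required":["targets"]}

```bash
mkdir -p pics; ls; cat > h.py <<'E'
import numpy as np, cv2
from workcell import monitor, eyes, ticket
def save(im,n): cv2.imwrite('pics/'+n, cv2.cvtColor(im,cv2.COLOR_RGB2BGR))
def px(c,p):
    T=np.linalg.inv(c['pose']); q=T[:3,:3]@np.array(p)+T[:3,3]; u=c['camera_matrix']@q; return (u[:2]/u[2]).round(0)
def cloud(c,T=None):
    T=c['pose'] if T is None else T
    z=c['z_map']; K=c['camera_matrix']; v,u=np.mgrid[:z.shape[0],:z.shape[1]]
    P=np.stack([(u-K[0,2])/K[0,0]*z,(v-K[1,2])/K[1,1]*z,z],-1)
    return P@T[:3,:3].T+T[:3,3]
E
python3 - <<'E'
from h import *
s=monitor.get_state(); print({k:np.round(v,3) for k,v in s.items()})
for n in ['scene','top']:
    c=eyes.read_camera(n); save(c['img'],n+'0.png'); np.savez('pics/'+n+'0.npz',**c)
    print(n,c['camera_matrix'].round(1).tolist(),c['pose'].round(3).tolist())
    for t in ['lid_press','head_front','shaft_axis','crank_hub','grip_mid','crank_mid','nest','slide_tab','tin','lid_top','foot','katori_2','salt_shaker','garlic']:
        for d in eyes.tip_of(t,n)[:3]: print(t,round(d['conf'],2),np.round(d['xyz'],3),px(c,d['xyz']))
E
```

```text
pics
{'clock': np.float64(0.0), 'joint_pos': array([ 1.065,  0.314,  0.045,  1.304, -0.   ,  1.431]), 'qvel': array([-0.   ,  0.001, -0.   ,  0.001,  0.   , -0.   ]), 'tau': array([-2.0000e-03, -4.8064e+01,  2.9853e+01,  2.0000e-02, -0.0000e+00,
       -0.0000e+00]), 'tcp_pos': array([0.205, 0.536, 0.23 ]), 'orientation': array([ 0.   ,  0.824,  0.567, -0.001]), 'wrist_force': array([-0.671,  0.134, -0.284]), 'ft_torque': array([-0.017, -0.022,  0.077]), 'finger_gap': np.float64(0.085)}
scene [[424.5, 0.0, 278.7], [0.0, 424.5, 211.3], [0.0, 0.0, 1.0]] [[0.416, -0.706, 0.572, -0.16], [-0.909, -0.318, 0.269, -0.289], [-0.008, -0.632, -0.775, 1.11], [0.0, 0.0, 0.0, 1.0]]
lid_press 0.66 [0.614 0.036 0.   ] [289. 227.]
head_front 0.78 [0.599 0.037 0.118] [288. 207.]
shaft_axis 0.82 [ 0.633 -0.051  0.206] [321. 189.]
crank_hub 0.48 [ 0.628 -0.025  0.207] [312. 187.]
grip_mid 0.59 [ 0.674 -0.044  0.24 ] [324. 171.]
crank_mid 0.69 [ 0.646 -0.01   0.221] [310. 178.]
crank_mid 0.29 [ 0.534 -0.262  0.   ] [370. 280.]
nest 0.64 [0.528 0.028 0.02 ] [281. 244.]
slide_tab 0.73 [0.528 0.028 0.021] [
[... 1174 characters left out ...]
[284. 182.]
crank_mid 0.75 [ 0.647 -0.013  0.222] [303. 161.]
nest 0.82 [0.528 0.022 0.022] [290. 212.]
nest 0.32 [ 0.645 -0.015  0.224] [304. 162.]
slide_tab 0.65 [0.447 0.01  0.038] [294. 239.]
slide_tab 0.52 [0.618 0.042 0.002] [282. 183.]
slide_tab 0.25 [0.402 0.322 0.06 ] [188. 257.]
tin 0.56 [0.408 0.202 0.001] [231. 253.]
tin 0.54 [ 0.401  0.316 -0.002] [194. 256.]
tin 0.54 [ 0.396  0.421 -0.001] [160. 258.]
lid_top 0.71 [0.405 0.205 0.055] [228. 255.]
lid_top 0.7 [0.398 0.422 0.051] [154. 259.]
lid_top 0.53 [0.404 0.318 0.06 ] [189. 257.]
katori_2 0.74 [ 0.383 -0.204 -0.002] [366. 258.]
salt_shaker 0.63 [ 0.538 -0.259 -0.001] [382. 206.]
garlic 0.68 [ 0.474 -0.309  0.003] [400. 227.]
```

```bash
python3 - <<'E'
from h import *
d=np.load('pics/scene0.npz'); im=d['img']; a=cv2.resize(im[205:275,120:240],None,fx=6,fy=6,interpolation=cv2.INTER_CUBIC); save(a,'crop_s.png')
b=cv2.resize(im[150:290,240:360],None,fx=4.2,fy=4.2,interpolation=cv2.INTER_CUBIC); save(b,'crop_p.png')
d=np.load('pics/top0.npz'); im=d['img']; a=cv2.resize(im[235:275,135:255],None,fx=6,fy=6,interpolation=cv2.INTER_CUBIC); save(a,'crop_t.png')
E
```

```text
(no output)
```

View pics/scene0.png

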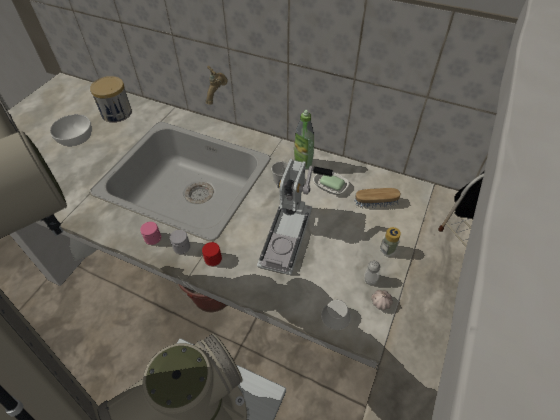

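View pics/top0.png

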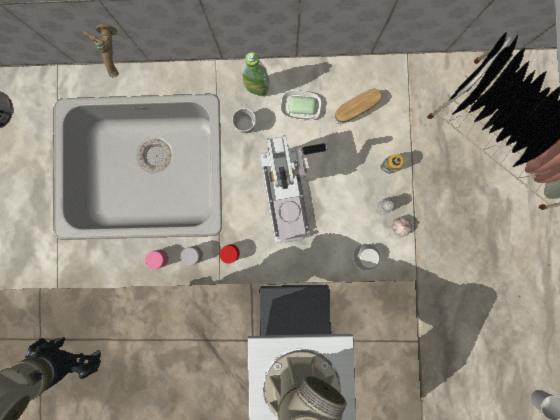

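```bash
ls pics
```

```text
crop_p.png
crop_s.png
crop_t.png
scene0.npz
scene0.png
top0.npz
top0.png
```

View pics/crop_s.png

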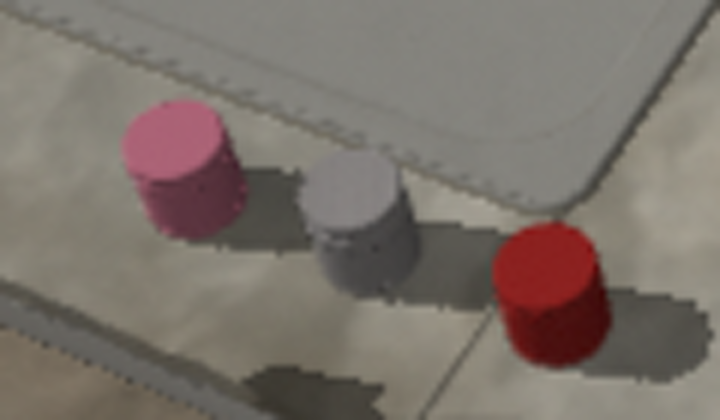

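View pics/crop_p.png

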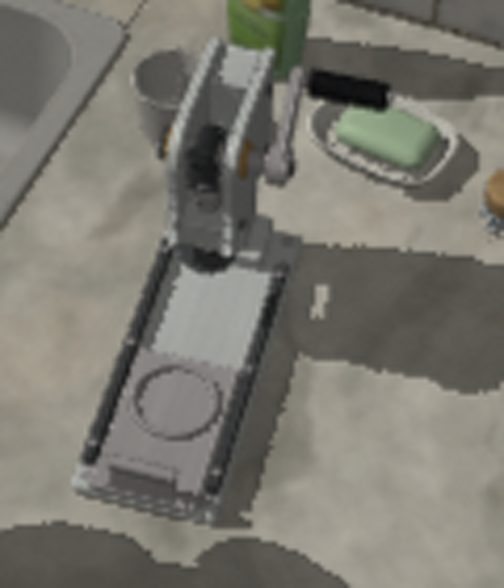

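View pics/crop_t.png

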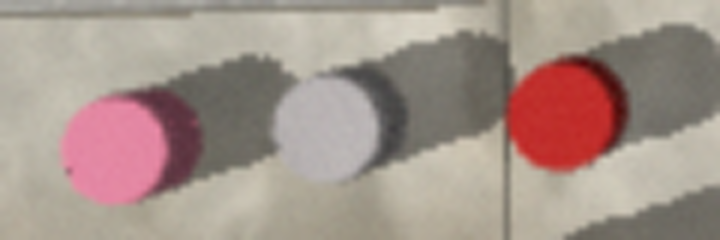

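Three candidates for the tin: pink at scene (153,238) / top (156,259), grey at scene (180,241) / top (190,256), red at scene (212,254) / top (229,254). The crops show plain grey steel only on the middle one, so that is the tin. The pink and red ones are look-alikes. The press is at top (285,190), with its slide pulled out and the grip at top (315,148).

Next I'll measure them geometrically.

```bash
python3 - <<'E'
from h import *
for n in ['scene','top']:
    d=dict(np.load(f'pics/{n}0.npz')); P=cloud(d); im=d['img'].astype(int)
    ok=d['z_map']>0
    X=P[ok]; C=im[ok]
    # tin lid
    m=(np.hypot(X[:,0]-.403,X[:,1]-.318)<.045)&(X[:,2]>.05)&(X[:,2]<.075)
    q=X[m]; (c,r)=cv2.minEnclosingCircle(q[:,:2].astype(np.float32)); print(n,'lid',m.sum(),q.mean(0).round(4),np.median(q[:,2]).round(4),np.round(c,4),r)
    # tab
    m=(np.hypot(X[:,0]-.445,X[:,1]-.014)<.05)&(X[:,2]>.045)&(X[:,2]<.08); q=X[m]; print('tab',m.sum(),q.mean(0).round(4), np.median(q,0).round(4)); 
    if m.sum()>5: print(cv2.minAreaRect(q[:,:2].astype(np.float32)))
    # base/rails
    m=(X[:,0]>.40)&(X[:,0]<.58)&(abs(X[:,1]-.025)<.09)&(X[:,2]>.009)&(X[:,2]<.04); q=X[m]; print('base',m.sum(),cv2.minAreaRect(q[:,:2].astype(np.float32)))
    # grip: dark pts high
    m=(X[:,2]>.2)&(X[:,2]<.28)&(C.sum(1)<120)&(X[:,1]<-.005)&(X[:,1]>-.1)&(abs(X[:,0]-.65)<.1); q=X[m]; print('grip',m.sum(),q.mean(0).round(4),q.min(0).round(3),q.max(0).round(3))
    if m.sum()>5: print(cv2.minAreaRect(q[:,:2].astype(np.float32)))
    m=(X[:,2]>.16)&(abs(X[:,0]-.65)<.12)&(abs(X[:,1]-.03)<.12); q=X[m]; print('head',m.sum(),q.min(0).round(3),q.max(0).round(3))
    t=[e for k in ('tin',) for e in eyes.spot_in(k,n)]; 
    # worktop height
    m=(abs(X[:,0]-.45)<.04)&(abs(X[:,1]+.1)<.03); print('table z',np.median(X[m][:,2]))
E
```

```text
scene lid 204 [0.4002 0.315  0.0584] 0.0584 [0.399  0.3173] 0.030058812350034714
tab 61 [0.4421 0.014  0.0539] [0.4417 0.014  0.0541]
((0.4429081976413727, 0.014095938764512539), (0.011574171483516693, 0.04867739602923393), 7.730542182922363)
base 1232 ((0.5122272968292236, 0.0226292684674263), (0.14880286157131195, 0.10887348651885986), 7.249690055847168)
grip 113 [ 0.6654 -0.0404  0.2448] [ 0.62  -0.068  0.201] [ 0.679 -0.015  0.251]
((0.6582586169242859, -0.03389449417591095), (0.03760227560997009, 0.07137104868888855), 42.13423538208008)
head 1039 [ 0.576 -0.069  0.16 ] [0.711 0.075 0.251]
table z -0.00493214457446145
top lid 264 [0.4062 0.3164 0.059 ] 0.0591 [0.4058 0.3169] 0.02674117125570774
tab 60 [0.4483 0.0143 0.0542] [0.4479 0.0147 0.054 ]
((0.4481870234012604, 0.014627664349973202), (0.009838687255978584, 0.048385798931121826), 8.513443946838379)
base 1545 ((0.5155389308929443, 0.02442871779203415), (0.14363697171211243, 0.10905815660953522), 8.020384788513184)
grip 145 [ 0.6727 -0.0381  0.2472] [ 0.663 -0.063  0.241] [ 0.684 -0.012  0.252]
((0.6733022332191467, -0.03824145346879959), (0.01590428501367569, 0.05259110778570175), 8.458792686462402)
head 1171 [ 0.582 -0.068  0.16 ] [0.716 0.077 0.252]
table z -0.0031971463618094553
```

Call:
send_rows(
  targets=[
    [0.025,-0.0275,0,3.6,0],
    [0.025,-0.0275,0,3.6,0],
    [0.025,-0.0275,0,3.6,0],
    [0.025,-0.0275,0,3.6,0],
    [0.025,-0.0275,-0.005,3.6,0],
    [0.025,-0.0275,-0.005,3.6,0],
    [0.025,-0.0275,-0.005,3.6,0],
    [0.022,-0.0275,-0.005,3.6,0],
    [0,0,0,0,0],
  ],
)

```text
clock: 2.5
tcp_pos: [0.4048, 0.3141, 0.2107]
orientation: [0.0, 0.659, 0.752, -0.0]
wrist_force: [0.8, -0.3, -0.2]
finger_gap: 0.0853
```

```bash
cat >> h.py <<'E'
from scipy.spatial.transform import Rotation as R
def wrist(n=None):
    s=monitor.get_state(); c=eyes.read_camera('wrist')
    T=np.eye(4); q=s['orientation']; T[:3,:3]=R.from_quat([q[1],q[2],q[3],q[0]]).as_matrix(); T[:3,3]=s['tcp_pos']
    c['pose']=T@c['T_tool_cam']
    if n: save(c['img'],n)
    return s,c,cloud(c)
def st():
    s=monitor.get_state(); q=s['orientation']; M=R.from_quat([q[1],q[2],q[3],q[0]]).as_matrix()
    print('t',round(float(s['clock']),2),'tcp',s['tcp_pos'].round(4),'yaw',np.degrees(np.arctan2(M[1,0],M[0,0])).round(2),'zdir',M[:,2].round(3),'F',s['wrist_force'].round(2),'M',s['ft_torque'].round(2),'gap',round(float(s['finger_gap']),4),'j',s['joint_pos'].round(3))
    return s
E
python3 - <<'E'
from h import *
st(); s,c,P=wrist('w1.png'); print(c['T_tool_cam'].round(3).tolist())
ok=c['z_map']>0;X=P[ok]
m=(np.hypot(X[:,0]-.403,X[:,1]-.318)<.045)&(X[:,2]>.05)&(X[:,2]<.075)
q=X[m]; (cc,r)=cv2.minEnclosingCircle(q[:,:2].astype(np.float32)); print('lid',m.sum(),q.mean(0).round(4),np.median(q[:,2]).round(4),np.round(cc,4),r)
m=(X[:,2]<.02)&(X[:,2]>-.02);print('table',np.median(X[m][:,2]))
for d in eyes.tip_of('tin','wrist')+eyes.tip_of('lid_top','wrist'): print(d['conf'],d['xyz'],px(c,d['xyz']))
E
```

```text
t 2.5 tcp [0.4048 0.3141 0.2107] yaw 97.61 zdir [ 0.    -0.001 -1.   ] F [ 0.82 -0.29 -0.22] M [0.06 0.04 0.03] gap 0.0853 j [ 5.040e-01  2.000e-01 -1.540e-01  1.217e+00 -1.000e-03  3.710e-01]
[[1.0, 0.0, 0.001, -0.0], [-0.0, 0.962, 0.273, -0.07], [-0.001, -0.273, 0.962, -0.143], [0.0, 0.0, 0.0, 1.0]]
lid 3142 [0.4024 0.3157 0.0616] 0.0617 [0.4033 0.316 ] 0.026536598801612854
table -0.00033449212243757964
0.95 [0.4049, 0.3151, 0.0018] [279. 183.]
0.88 [0.4068, 0.2024, -0.001] [165. 169.]
0.85 [0.398, 0.4168, -0.0041] [380. 188.]
0.87 [0.3916, 0.4194, 0.0541] [403. 196.]
0.77 [0.4068, 0.2041, 0.059] [145. 181.]
0.68 [0.4065, 0.316, 0.0662] [280. 200.]
0.45 [0.4067, 0.3178, 0.0023] [282. 185.]
```

View pics/w1.png

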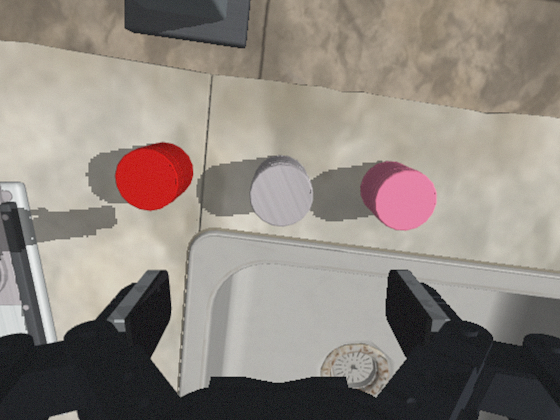

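The wrist picture shows the grey tin at (281,190), between red (150,178) and pink (400,197). The lid top measures z = 61.7 mm and radius 26.5 mm, which agrees with the description. I'll go down on it.

Call:
send_rows(
  targets=[
    [-0.0015,0.002,-0.03,0,0],
    [0,0,-0.04,0,0],
    [0,0,-0.04,0,0],
    [0,0,-0.04,0,0],
    [0,0,-0.03,0,0],
    [0,0,-0.015,0,0],
    [0,0,-0.005,0,0],
    [0,0,0,0,0],
  ],
)

```text
clock: 3.45
tcp_pos: [0.4004, 0.3197, 0.0111]
orientation: [-0.0, 0.657, 0.754, -0.0]
wrist_force: [-0.7, 0.1, 0.2]
finger_gap: 0.0853
```

```bash
python3 - <<'E'
from h import *
st(); s,c,P=wrist('w2.png')
E
```

```text
t 3.45 tcp [0.4004 0.3197 0.0111] yaw 97.93 zdir [-0.001 -0.    -1.   ] F [-0.73  0.12  0.23] M [ 0.02 -0.01  0.03] gap 0.0853 j [ 0.517  0.373 -0.456  0.743  0.     0.379]
```

View pics/w2.png

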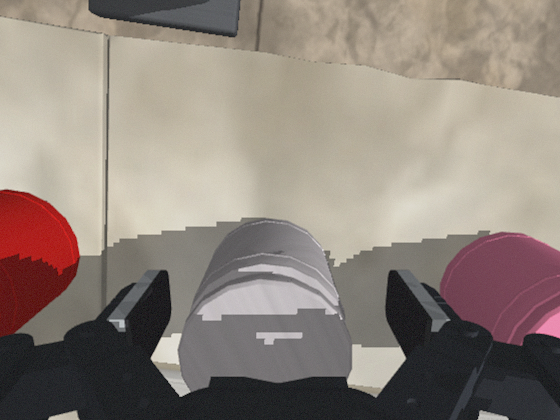

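The tin sits a few mm to the left in the picture (centre about column 267, jaw middle about 278). The arm was still settling when I took the last measurement, so I'll correct before closing.

```bash
python3 - <<'E'
from h import *
st(); s,c,P=wrist()
ok=c['z_map']>0;X=P[ok]
m=(np.hypot(X[:,0]-.403,X[:,1]-.318)<.04)&(X[:,2]>.054)&(X[:,2]<.068)
q=X[m]; print('lid',m.sum(),q.min(0),q.max(0)); k=X[m&(abs(X[:,2]-.0615)<.002)]
h=cv2.convexHull(k[:,:2].astype(np.float32))[:,0]
from scipy.optimize import least_squares
f=lambda p:np.hypot(h[:,0]-p[0],h[:,1]-p[1])-.0265
h=h[h[:,0]<np.median(k[:,0])]
print(least_squares(f,[.403,.317],loss='soft_l1',f_scale=.0005).x,len(h))
E
```

```text
t 3.5 tcp [0.4011 0.3199 0.0119] yaw 97.91 zdir [ 0.001  0.001 -1.   ] F [ 0.29  1.03 -0.37] M [-0.03  0.06  0.02] gap 0.0854 j [ 0.517  0.372 -0.455  0.743  0.     0.378]
lid 15691 [0.37676669 0.28958304 0.05593689] [0.41985154 0.34248107 0.06416422]
[0.4034362  0.31596056] 21
```

Call:
send_rows(
  targets=[
    [0.0025,-0.0037,0,0,0],
    [0,0,0,0,0],
    [0,0,0,0,255],
    [0,0,0,0,255],
    [0,0,0,0,255],
    [0,0,0,0,255],
    [0,0,0,0,255],
    [0,0,0,0,255],
    [0,0,0,0,255],
  ],
  newtons=30,
)

```text
clock: 4.45
tcp_pos: [0.4039, 0.3154, 0.0119]
orientation: [0.0, 0.657, 0.754, 0.0]
wrist_force: [-1.2, -0.5, 7.0]
finger_gap: 0.0525
```

```bash
python3 - <<'E'
from h import *
st(); s,c,P=wrist('w3.png')
E
```

```text
t 4.45 tcp [0.4039 0.3154 0.0119] yaw 97.84 zdir [ 0.001  0.    -1.   ] F [-1.21 -0.53  6.97] M [-0.13  0.27 -0.08] gap 0.0525 j [ 0.506  0.371 -0.457  0.743  0.     0.369]
```

View pics/w3.png

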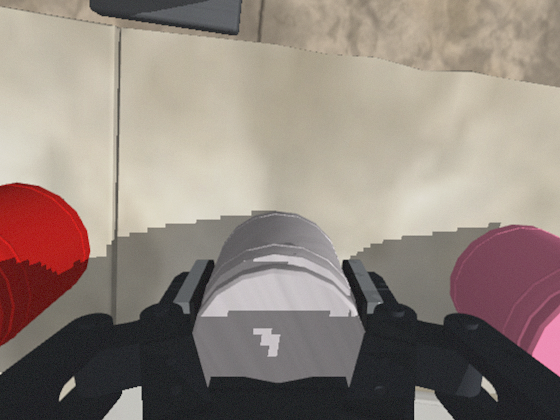

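Gripped, with a gap of 52.5 mm. I'll lift and go to a viewing point beside the nest.

Call:
send_rows(
  targets=[
    [0,0,0.03,0,255],
    [0,0,0.045,0,255],
    [0,0,0.045,0,255],
    [0.01,-0.035,0.03,0,255],
    [0.015,-0.04,0.02,0,255],
    [0.015,-0.04,0.01,0,255],
    [0.015,-0.04,0,0,255],
    [0.011,-0.03,0,0,255],
    [0,0,0,0,255],
    [0,0,0,0,255],
    [0,0,0,0,255],
  ],
)

```text
clock: 5.6
tcp_pos: [0.4691, 0.1308, 0.1909]
orientation: [-0.001, 0.657, 0.754, -0.0]
wrist_force: [0.1, 0.6, -1.9]
finger_gap: 0.0526
```

```bash
python3 - <<'E'
from h import *
st(); s,c,P=wrist('w4.png'); st()
np.savez('pics/w4.npz',P=P,**c)
for t in ['nest','slide_tab','head_front','foot','lid_press','grip_mid','shaft_axis','crank_hub','tin']:
    for d in eyes.tip_of(t,'wrist')[:3]: print(t,round(d['conf'],2),np.round(d['xyz'],4),px(c,d['xyz']))
E
```

```text
t 5.6 tcp [0.4691 0.1308 0.1909] yaw 97.87 zdir [-0.001  0.    -1.   ] F [ 0.14  0.56 -1.94] M [-0.01 -0.01  0.02] gap 0.0526 j [ 0.107  0.162 -0.251  1.159  0.    -0.031]
t 5.65 tcp [0.469  0.1311 0.191 ] yaw 97.91 zdir [-0.001  0.    -1.   ] F [-1.09  0.12 -1.79] M [ 0.02  0.03 -0.04] gap 0.0527 j [ 0.107  0.162 -0.251  1.159  0.    -0.031]
nest 0.59 [0.5275 0.0254 0.0247] [153. 239.]
slide_tab 0.6 [0.4469 0.0141 0.0401] [137. 150.]
tin 0.78 [0.4712 0.1305 0.1841] [277. 274.]
tin 0.65 [0.4043 0.2017 0.0023] [367. 127.]
```

View pics/w4.png

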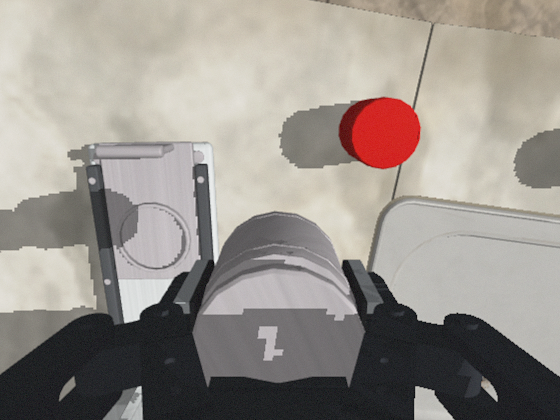

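```bash
python3 - <<'E'
from h import *
from scipy.optimize import least_squares
d=dict(np.load('pics/w4.npz')); P=d['P']; ok=d['z_map']>0; X=P[ok]
r=np.hypot(X[:,0]-.5275,X[:,1]-.0254)
m=r<.05
fl=X[r<.022]; print('floor z',np.median(fl[:,2]),len(fl))
z0=np.median(fl[:,2])
k=X[(r<.042)&(r>.024)&(X[:,2]>z0+.003)&(X[:,2]<z0+.008)]; print(len(k))
f=lambda p:np.hypot(k[:,0]-p[0],k[:,1]-p[1])-.03175
s=least_squares(f,[.5275,.0254],loss='soft_l1',f_scale=.001); print('depth rim',s.x,np.abs(s.fun).mean())
# tab top
t=X[(abs(X[:,0]-.447)<.02)&(abs(X[:,1]-.014)<.04)&(X[:,2]>.05)&(X[:,2]<.07)]; print('tab',len(t),np.median(t,0),cv2.minAreaRect(t[:,:2].astype(np.float32)))
# rails tops 
q=X[(X[:,0]>.44)&(X[:,0]<.57)&(abs(X[:,1]-.025)<.06)&(X[:,2]>.023)&(X[:,2]<.03)&(r>.037)]
th=-np.radians(8);
for a in [6,7,7.5,8,8.5,9,10]:
    A=np.radians(a); v=-(q[:,0]-.5275)*np.sin(A)+(q[:,1]-.0254)*np.cos(A); L=v[v>.03];Rr=v[v<-.03]; print(a,L.std(),Rr.std(),(np.median(L)+np.median(Rr))/2,len(L),len(Rr))
# image ellipse points
im=d['img'][195:280,110:200]; save(cv2.resize(im,None,fx=6,fy=6,interpolation=cv2.INTER_CUBIC),'nest_c.png')
for p in [(.5275,.0254,.027),tuple(s.x)+(.027,)]: print(px(d,p))
# tin held: points
h=X[(np.hypot(X[:,0]-.47,X[:,1]-.131)<.04)&(X[:,2]>.17)&(X[:,2]<.26)]
top=h[h[:,2]>.236]; print('held z max',np.percentile(h[:,2],[50,95,99]), top[:,:2].min(0),top[:,:2].max(0))
E
```

```text
floor z 0.022260410438871947 1727
857
depth rim [0.52550404 0.02524107] 0.0010484247303620413
tab 887 [0.44528559 0.01429726 0.05725902] ((0.4458116888999939, 0.013381967321038246), (0.010164059698581696, 0.050115421414375305), 8.2755708694458)
6 0.0046623416097853546 0.004492495540184926 -0.0004007377218208097 1215 1473
7 0.004714266417792492 0.004338934714705211 -4.850103153643953e-05 1226 1468
7.5 0.00474344655295936 0.0043225757144817 0.00015367524808023933 1231 1468
8 0.004847669514599146 0.004238233020394134 0.0003755604904719795 1240 1463
8.5 0.004985943553007751 0.004217272126027554 0.00048288246949559216 1251 1461
9 0.005013350869432948 0.004176322554562791 0.0006493342892894549 1255 1457
10 0.005046759881184781 0.004165469845133772 0.0010422858093412785 1260 1451
[153. 240.]
[152. 238.]
held z max [0.2404045  0.24769429 0.25697032] [0.4421293  0.09101702] [0.48466088 0.17097621]
```

View pics/nest_c.png

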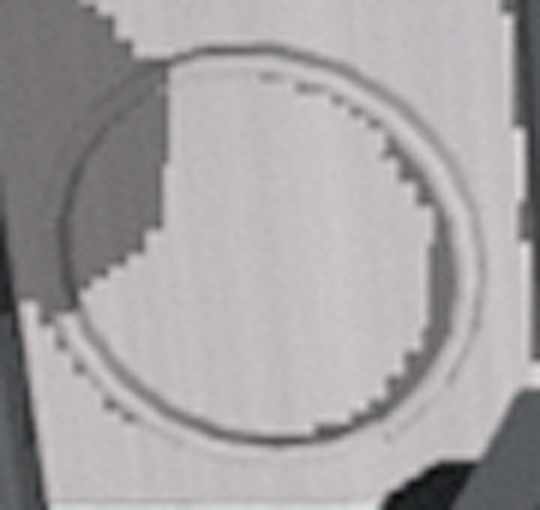

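```bash
python3 - <<'E'
from h import *
d=dict(np.load('pics/w4.npz'))
im=cv2.resize(d['img'],None,fx=6,fy=6,interpolation=cv2.INTER_CUBIC)
K=d['camera_matrix']; Ti=np.linalg.inv(d['pose'])
def draw(c,r,z,col):
    a=np.linspace(0,2*np.pi,200); p=np.c_[c[0]+r*np.cos(a),c[1]+r*np.sin(a),np.full(200,z)]
    q=p@Ti[:3,:3].T+Ti[:3,3]; u=q@K.T; u=((u[:,:2]/u[:,2:]+.5)*6).round().astype(np.int32)
    cv2.polylines(im,[u],True,col,1)
c=(.526,.0252)
draw(c,.030,.027,(255,0,0)); draw(c,.0335,.027,(0,0,255)); draw(c,.030,.022,(0,160,0))
save(im[195*6:280*6,110*6:200*6],'nest_o.png')
E
```

```text
(no output)
```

View pics/nest_o.png

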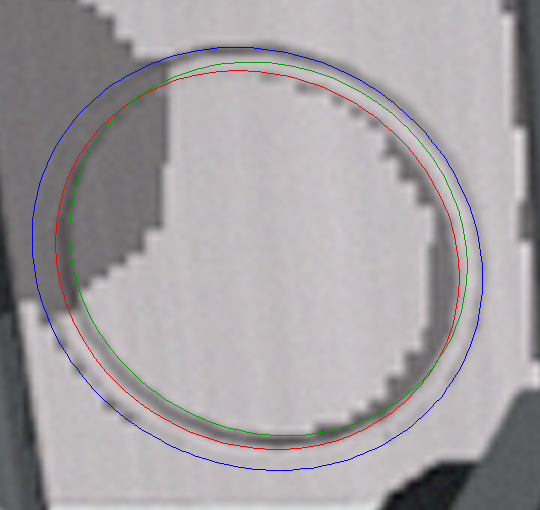

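The overlay fits the rim at nest ≈ (0.5263, 0.025). The tab's position (81 mm behind it) and the 22.3 mm floor height agree. Press yaw is about 8.2°. I'll carry the tin over the nest and come partway down.

Call:
send_rows(
  targets=[
    [0.014,-0.0265,0,0,255],
    [0.014,-0.0265,0,0,255],
    [0.015,-0.0265,0,0,255],
    [0.015,-0.027,0,0,255],
    [0,0,-0.03,0.3,255],
    [0,0,-0.04,0,255],
    [0,0,-0.04,0,255],
    [0,0,-0.022,0,255],
    [0,0,0,0,255],
    [0,0,0,0,255],
    [0,0,0,0,255],
  ],
)

```text
clock: 7.2
tcp_pos: [0.5293, 0.0237, 0.0611]
orientation: [0.001, 0.655, 0.756, 0.001]
wrist_force: [0.9, -0.3, -2.2]
finger_gap: 0.0528
```

```bash
python3 - <<'E'
from h import *
st(); s,c,P=wrist('w5.png'); st()
E
```

```text
t 7.2 tcp [0.5293 0.0237 0.0611] yaw 98.15 zdir [ 0.003 -0.    -1.   ] F [ 0.87 -0.34 -2.2 ] M [-0.01 -0.02  0.01] gap 0.0528 j [-0.107  0.34  -0.358  0.871  0.    -0.249]
t 7.25 tcp [0.5294 0.0237 0.0613] yaw 98.15 zdir [ 0.004 -0.    -1.   ] F [-0.13  0.03 -1.18] M [0.05 0.01 0.06] gap 0.053 j [-0.107  0.339 -0.358  0.87   0.    -0.249]
```

View pics/w5.png

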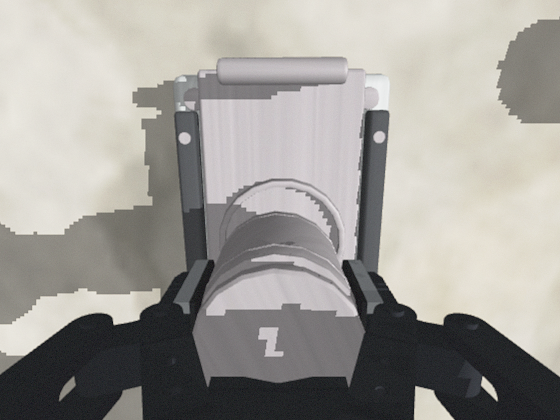

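```bash
python3 - <<'E'
from h import *
from scipy.optimize import least_squares
s,c,P=wrist(); s2=st(); print(c['camera_matrix'][0])
np.savez('pics/w5.npz',P=P,**c)
X=P[c['z_map']>0]
r=np.hypot(X[:,0]-.5263,X[:,1]-.025)
k=X[(r<.036)&(r>.028)&(X[:,2]>.0250)&(X[:,2]<.030)]; print(len(k),k.min(0),k.max(0))
f=lambda p:np.hypot(k[:,0]-p[0],k[:,1]-p[1])-.03175
q=least_squares(f,[.5263,.025],loss='soft_l1',f_scale=.001); print('rim',q.x)
im=cv2.resize(c['img'],None,fx=5,fy=5,interpolation=cv2.INTER_CUBIC)
K=c['camera_matrix']; Ti=np.linalg.inv(c['pose'])
def draw(cc,r,z,col):
    a=np.linspace(0,2*np.pi,200); p=np.c_[cc[0]+r*np.cos(a),cc[1]+r*np.sin(a),np.full(200,z)]
    qq=p@Ti[:3,:3].T+Ti[:3,3]; u=qq@K.T; u=((u[:,:2]/u[:,2:]+.5)*5).round().astype(np.int32)
    cv2.polylines(im,[u],True,col,1)
cc=(.5263,.025)
draw(cc,.030,.027,(255,0,0)); draw(cc,.0335,.027,(0,0,255))
# tin circles, at TCP
b=s['tcp_pos'][2]-.0119
for o,col in (((0,0),(255,255,0)),((-.0005,.0006),(0,255,255))):
    for z in (b+.0617,b+.001): draw(s['tcp_pos'][:2]+np.array(o),.0265 if z>b+.05 else .027,z,col)
save(im[160*5:320*5,200*5:360*5],'w5o.png')
E
```

```text
t 7.3 tcp [0.5293 0.0237 0.0612] yaw 98.15 zdir [ 0.003 -0.    -1.   ] F [-0.09 -0.25 -1.75] M [-0.01 -0.04 -0.02] gap 0.0529 j [-0.107  0.339 -0.358  0.87   0.    -0.249]
[363.02125296   0.         277.88225123]
1497 [ 0.49261846 -0.00799491  0.02500098] [0.53537328 0.05762925 0.02930125]
rim [0.52642426 0.02483169]
```

View pics/w5o.png

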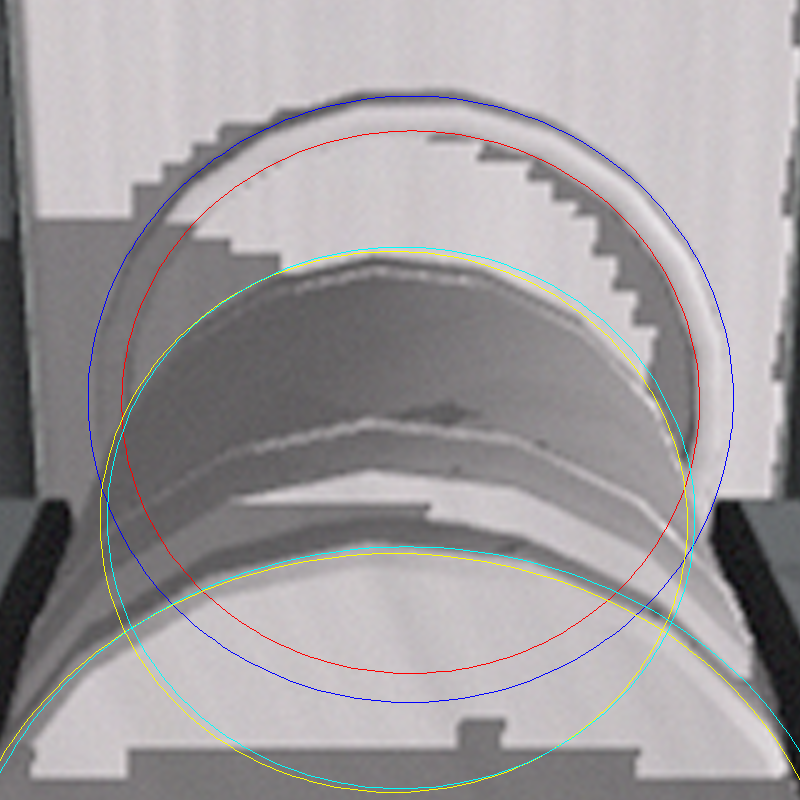

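Call:
send_rows(
  targets=[
    [-0.0033,0.0013,0,0,255],
    [0,0,-0.012,0,255],
    [0,0,-0.01,0,255],
    [0,0,-0.0035,0,255],
    [0,0,0,0,255],
    [0,0,0,0,255],
  ],
)

```text
clock: 7.9
tcp_pos: [0.525, 0.0254, 0.0339]
orientation: [0.0, 0.655, 0.756, 0.001]
wrist_force: [0.6, 1.0, 3.3]
finger_gap: 0.0528
```

```bash
python3 - <<'E'
from h import *
st(); s,c,P=wrist('w6.png')
E
```

```text
t 7.9 tcp [0.525  0.0254 0.0339] yaw 98.16 zdir [ 0.001  0.001 -1.   ] F [0.61 1.04 3.25] M [ 0.31 -0.2  -0.05] gap 0.0528 j [-0.105  0.364 -0.399  0.806  0.001 -0.247]
```

View pics/w6.png

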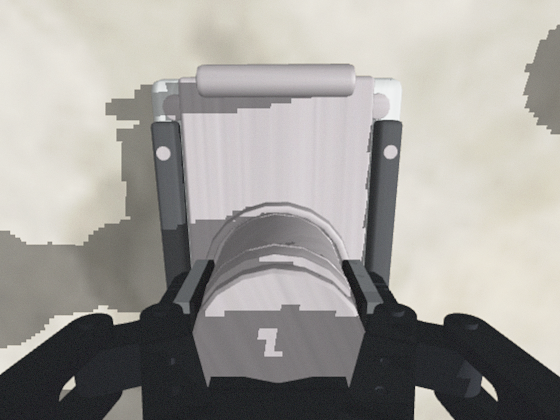

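Call:
send_rows(
  targets=[
    [0,0,0,0,70],
    [0,0,0,0,60],
    [0,0,0,0,40],
    [0,0,0,0,20],
    [0,0,0,0,20],
    [0,0,0.02,0,20],
    [0,0,0.03,0,20],
    [-0.005,0,0.04,0,20],
    [-0.01,0,0.04,0,20],
    [0,0,0,0,20],
    [0,0,0,0,20],
  ],
)

```text
clock: 9.05
tcp_pos: [0.5102, 0.025, 0.165]
orientation: [0.001, 0.655, 0.756, 0.001]
wrist_force: [-0.3, -0.6, -0.4]
finger_gap: 0.0787
```

```bash
python3 - <<'E'
from h import *
s,c,P=wrist('w7.png'); st()
X=P[c['z_map']>0]
r=np.hypot(X[:,0]-.5263,X[:,1]-.025)
k=X[(r<.045)&(X[:,2]>.076)&(X[:,2]<.09)]; print(len(k),np.median(k,0)); 
hh=cv2.convexHull(k[:,:2].astype(np.float32))
print(cv2.minEnclosingCircle(k[:,:2].astype(np.float32)))
A=np.c_[k[:,:2],np.ones(len(k))]; print('tilt',np.linalg.lstsq(A,k[:,2],rcond=None)[0])
for n in ['tin','nest','lid_top']:
  for d in eyes.tip_of(n,'wrist')[:2]: print(n,d)
E
```

```text
t 9.1 tcp [0.5094 0.0251 0.1637] yaw 98.14 zdir [ 0.  0. -1.] F [-0.53 -0.04 -0.53] M [-0.02 -0.02 -0.01] gap 0.0787 j [-0.108  0.219 -0.248  1.103  0.    -0.25 ]
4740 [0.52327746 0.02483802 0.08377752]
((0.5247818231582642, 0.02488151751458645), 0.02669714018702507)
tilt [0.00588174 0.00126087 0.08062468]
tin {'xyz': [0.4032, 0.1994, -0.0], 'conf': 0.93}
tin {'xyz': [0.5287, 0.0266, 0.0248], 'conf': 0.85}
lid_top {'xyz': [0.5258, 0.0247, 0.0869], 'conf': 0.67}
```

View pics/w7.png

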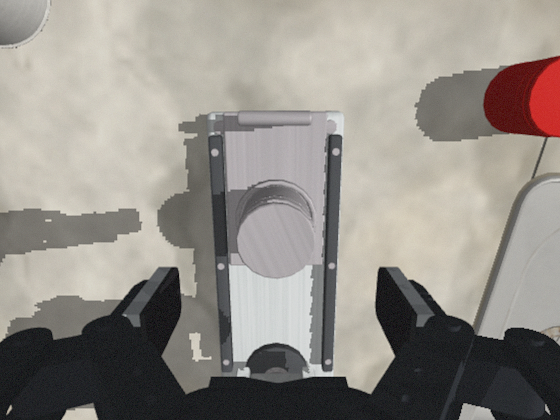

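The tin is upright in the nest: lid top at 83.8 mm and flat, centre within 1.5 mm. Next I'll go behind the tab with the fingers shut.

Call:
send_rows(
  targets=[
    [-0.03,-0.005,0,0,255],
    [-0.04,-0.007,0,0,255],
    [-0.022,-0.004,-0.02,0,255],
    [0,0,-0.04,0,255],
    [0,0,-0.04,0,255],
    [0,0,-0.028,0,255],
    [0,0,0,0,255],
    [0,0,0,0,255],
    [0,0,0,0,255],
  ],
)

```text
clock: 10.15
tcp_pos: [0.4185, 0.0089, 0.0369]
orientation: [0.001, 0.655, 0.756, 0.0]
wrist_force: [0.4, -0.6, 0.2]
finger_gap: 0.0001
```

```bash
python3 - <<'E'
from h import *
s,c,P=wrist('w8.png'); st()
c=eyes.read_camera('scene'); save(cv2.resize(c['img'][140:300,200:360],None,fx=3.7,fy=3.7,interpolation=cv2.INTER_CUBIC),'s8.png')
E
```

```text
t 10.2 tcp [0.4189 0.0089 0.0372] yaw 98.15 zdir [ 0.003 -0.    -1.   ] F [-0.09  0.58  0.02] M [0.01 0.02 0.01] gap -0.0001 j [-0.171  0.181 -0.651  0.736  0.    -0.313]
```

View pics/s8.png

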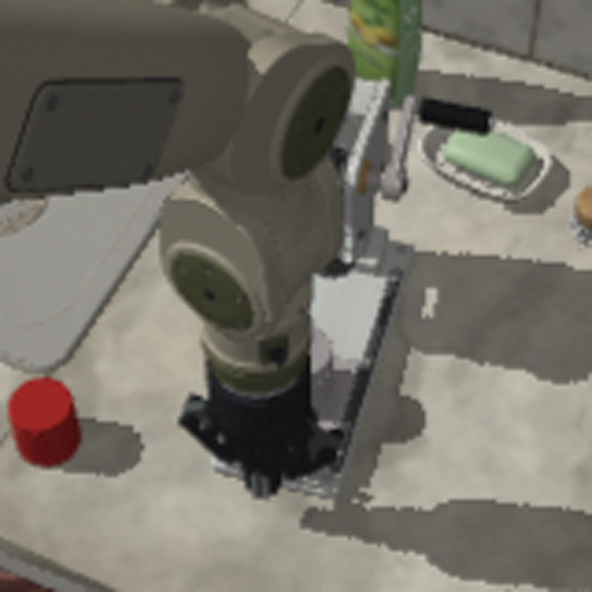

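Call:
send_rows(
  targets=[
    [0.005,0.0007,0,0,255],
    [0.005,0.0007,0,0,255],
    [0.005,0.0007,0,0,255],
    [0.005,0.0007,0,0,255],
    [0.0065,0.001,0,0,255],
    [0.0065,0.0009,0,0,255],
    [0.0065,0.0009,0,0,255],
    [0.0065,0.0009,0,0,255],
    [0.0065,0.001,0,0,255],
    [0.0065,0.0009,0,0,255],
  ],
)

```text
clock: 11.25
tcp_pos: [0.4767, 0.0178, 0.0357]
orientation: [-0.0, 0.655, 0.756, 0.0]
wrist_force: [-4.3, 1.4, 1.2]
finger_gap: -0.0
```

```bash
python3 - <<'E'
from h import *
s,c,P=wrist('w9.png'); st()
E
```

```text
t 11.3 tcp [0.4783 0.0177 0.0359] yaw 98.15 zdir [ 0.002  0.    -1.   ] F [-0.43  1.36 -1.08] M [0.22 0.31 0.04] gap -0.0001 j [-0.131  0.284 -0.513  0.771  0.001 -0.274]
```

View pics/w9.png

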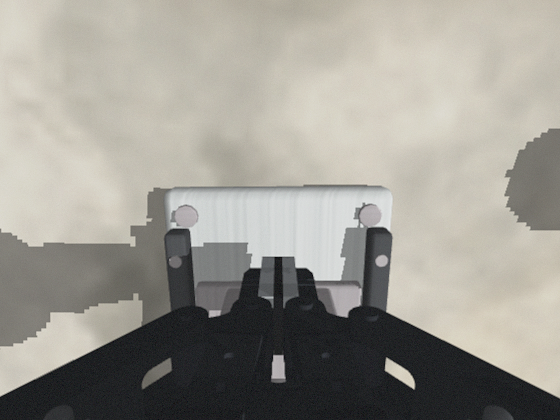

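Call:
send_rows(
  targets=[
    [0.0055,0.0008,0,0,255],
    [0.0065,0.0009,0,0,255],
    [0.0065,0.0009,0,0,255],
    [0.0065,0.001,0,0,255],
    [0.0065,0.0009,0,0,255],
    [0.005,0.0007,0,0,255],
    [0.003,0.0005,0,0,255],
  ],
)

```text
clock: 12.0
tcp_pos: [0.5165, 0.0234, 0.0358]
orientation: [-0.0, 0.655, 0.756, 0.0]
wrist_force: [-2.8, 0.4, 0.9]
finger_gap: 0.0001
```

```bash
python3 - <<'E'
from h import *
st()
E
```

```text
t 12.0 tcp [0.5165 0.0234 0.0358] yaw 98.15 zdir [ 0.  0. -1.] F [-2.84  0.36  0.88] M [0.11 0.56 0.04] gap 0.0001 j [-0.11   0.349 -0.418  0.804  0.    -0.253]
```

Call:
send_rows(
  targets=[
    [0.003,0.0004,0,0,255],
    [0.003,0.0004,0,0,255],
    [0.002,0.0003,0,0,255],
  ],
)

```text
clock: 12.3
tcp_pos: [0.5214, 0.0241, 0.0356]
orientation: [-0.002, 0.655, 0.755, -0.002]
wrist_force: [-12.7, -1.5, 9.4]
finger_gap: 0.0
```

Call:
send_rows(
  targets=[
    [0.002,0.0003,0,0,255],
    [0.002,0.0003,0,0,255],
  ],
)

```text
clock: 12.5
tcp_pos: [0.5215, 0.0242, 0.0354]
orientation: [-0.004, 0.655, 0.755, -0.005]
wrist_force: [-23.1, -5.0, 19.6]
finger_gap: 0.0001
```

Call:
send_rows(
  targets=[
    [-0.006,-0.0009,0,0,255],
    [-0.01,-0.0014,0,0,255],
    [-0.02,-0.003,0,0,255],
    [-0.02,-0.003,0.02,0,255],
    [-0.02,-0.003,0.04,0,255],
    [-0.02,-0.003,0.04,0,255],
    [0,-0.005,0.04,0,255],
    [0,0,0,0,255],
    [0,0,0,0,255],
  ],
)

```text
clock: 13.4
tcp_pos: [0.4335, 0.0051, 0.1771]
orientation: [0.002, 0.655, 0.755, 0.001]
wrist_force: [-0.6, -0.1, -0.7]
finger_gap: -0.0001
```

```bash
python3 - <<'E'
from h import *
st(); s,c,P=wrist('w10.png'); np.savez('pics/w10.npz',P=P,**c)
X=P[c['z_map']>0]
t=X[(X[:,0]>.48)&(X[:,0]<.6)&(abs(X[:,1]-.03)<.035)&(X[:,2]>.05)&(X[:,2]<.065)]; print('tab',len(t)); 
if len(t)>20: print(cv2.minAreaRect(t[:,:2].astype(np.float32)))
for n in ['scene','top']:
    c=eyes.read_camera(n); save(c['img'],n+'10.png'); np.savez(f'pics/{n}10.npz',**c)
    X=cloud(c)[c['z_map']>0]
    t=X[(X[:,0]>.50)&(X[:,0]<.6)&(abs(X[:,1]-.03)<.04)&(X[:,2]>.046)&(X[:,2]<.065)]; print(n,'tab',len(t)); 
    if len(t)>20: print(cv2.minAreaRect(t[:,:2].astype(np.float32)))
    k=X[(np.hypot(X[:,0]-.62,X[:,1]-.0385)<.04)&(X[:,2]>.07)&(X[:,2]<.088)]; print('lid',len(k)); 
    if len(k)>10: print(cv2.minEnclosingCircle(k[:,:2].astype(np.float32)),np.median(k,0))
    for q in ['nest','lid_press','slide_tab','tin','foot']:
        for d in eyes.tip_of(q,n)[:2]: print(q,d)
    y0,x0=(130,220) if n=='scene' else (110,220)
    save(cv2.resize(c['img'][y0:y0+160,x0:x0+160],None,fx=3.7,fy=3.7,interpolation=cv2.INTER_CUBIC),n+'10c.png')
E
```

```text
t 13.4 tcp [0.4335 0.0051 0.1771] yaw 98.12 zdir [ 0.005 -0.001 -1.   ] F [-0.57 -0.05 -0.66] M [-0.03  0.02  0.02] gap -0.0001 j [-0.174  0.063 -0.4    1.103  0.    -0.315]
tab 93
((0.5894849300384521, 0.02670912817120552), (0.0022681637201458216, 0.012156067416071892), 23.88907814025879)
scene tab 30
((0.5622771978378296, 0.02608683705329895), (0.06807795912027359, 0.03182482719421387), 13.062115669250488)
lid 46
((0.6097582578659058, 0.023070264607667923), 0.019126765429973602) [0.60230777 0.02012084 0.07931044]
lid_press {'xyz': [0.6156, 0.0365, -0.0005], 'conf': 0.96}
lid_press {'xyz': [0.6157, 0.0414, 0.0198], 'conf': 0.15}
slide_tab {'xyz': [0.6146, 0.0434, 0.0193], 'conf': 0.64}
slide_tab {'xyz': [0.5366, 0.0276, 0.0432], 'conf': 0.53}
tin {'xyz': [0.4075, 0.2018, -0.0002], 'conf': 0.92}
tin {'xyz': [0.3903, 0.4189, 0.0001], 'conf': 0.67}
foot {'xyz': [0.6182, 0.0406, 0.0959], 'conf': 0.35}
top tab 66
((0.5660051107406616, 0.02999047003686428), (0.0657714381814003, 0.047746799886226654), 6.2437424659729)
lid 27
((0.6056129336357117, 0.04248128831386566), 0.023675428703427315) [0.59645469 0.04273696 0.08134008]
nest {'xyz': [0.6144, 0.0393, 0.0831], 'conf': 0.71}
nest {'xyz': [0.6187, 0.04, 0.0194], 'conf': 0.68}
lid_press {'xyz': [0.6183, 0.0383, -0.0008], 'conf': 0.71}
slide_tab {'xyz': [0.5357, 0.0302, 0.0429], 'conf': 0.91}
slide_tab {'xyz': [0.6114, 0.0355, 0.0226], 'conf': 0.62}
tin {'xyz': [0.3995, 0.4223, -0.0009], 'conf': 0.82}
tin {'xyz': [0.409, 0.2028, 0.0032], 'conf': 0.59}
```

View pics/w10.png

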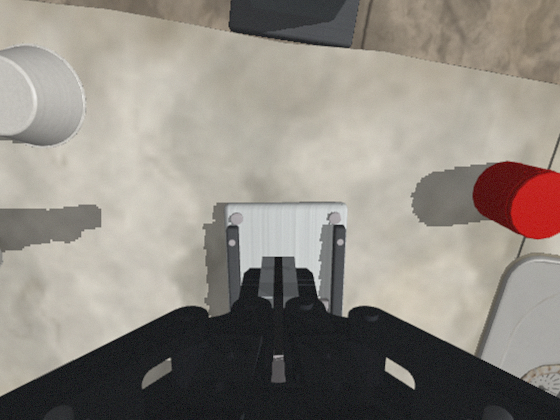

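View pics/scene10c.png

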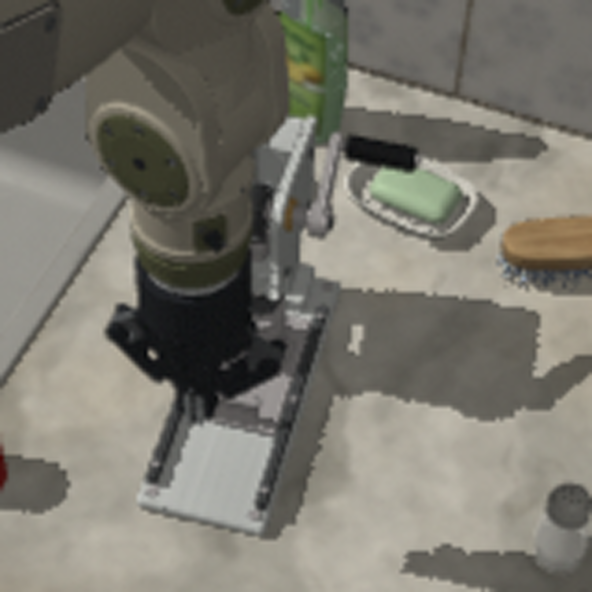

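View pics/top10c.png

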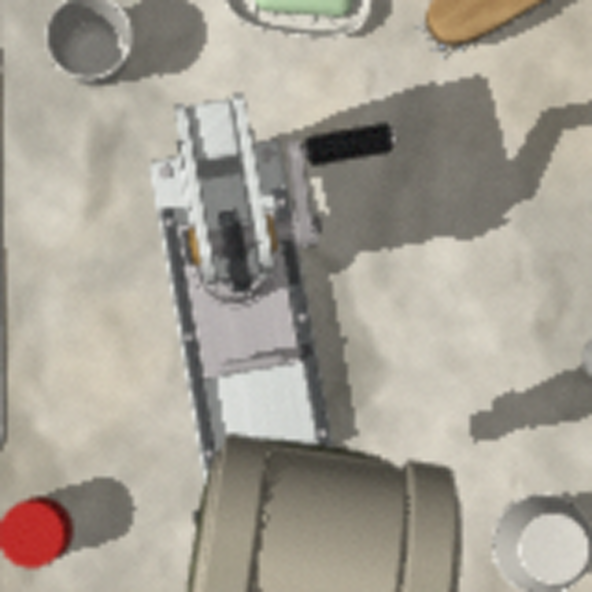

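```bash
python3 - <<'E'
from h import *
for n in ['scene','top']:
    for f in (0,10):
        c=dict(np.load(f'pics/{n}{f}.npz')); X=cloud(c)[c['z_map']>0]
        xc=.4455 if f==0 else .54
        t=X[(abs(X[:,0]-xc)<.02)&(abs(X[:,1]-.02)<.05)&(X[:,2]>.045)&(X[:,2]<.065)]; print(n,f,len(t),t.mean(0).round(4),cv2.minAreaRect(t[:,:2].astype(np.float32)))
E
```

```text
scene 0 61 [0.4421 0.014  0.0539] ((0.4429081976413727, 0.014095938764512539), (0.011574171483516693, 0.04867739602923393), 7.730542182922363)
scene 10 26 [0.5335 0.0154 0.0529] ((0.5319716930389404, 0.01906299963593483), (0.007808200083673, 0.031370360404253006), 18.783044815063477)
top 0 60 [0.4483 0.0143 0.0542] ((0.4481870234012604, 0.014627664349973202), (0.009838687255978584, 0.048385798931121826), 8.513443946838379)
top 10 58 [0.5384 0.0267 0.0546] ((0.5385653376579285, 0.027026670053601265), (0.009699889458715916, 0.04795025289058685), 8.858399391174316)
```

The slide travelled 91 mm to a hard stop: the tab sits at (0.536, 0.027), so the nest is at about (0.6165, 0.0377). That matches the press origin estimates. Now to the crank: rise, turn 90° so the jaws lie across the sleeve, and look from above.

Call:
send_rows(
  targets=[
    [0,0,0.045,8.2,255],
    [0,0,0.045,8.2,255],
    [0.01,-0.002,0.045,8.2,255],
    [0.03,-0.006,0.018,8.2,200],
    [0.035,-0.008,0,8.2,150],
    [0.035,-0.008,0,8.2,100],
    [0.035,-0.008,0,8.2,50],
    [0.035,-0.008,0,8.2,0],
    [0.03,-0.006,0,8.2,0],
    [0.0215,-0.004,0,8.2,0],
    [0,0,0,8.2,0],
    [0,0,0,0,0],
  ],
)

```text
clock: 15.25
tcp_pos: [0.664, -0.0446, 0.3275]
orientation: [-0.001, -0.073, 0.997, 0.0]
wrist_force: [-0.5, -0.1, 0.3]
finger_gap: 0.0856
```

Call:
send_rows(
  targets=[
    [0,0,0,0,0],
    [0,0,0,0,0],
  ],
)

```text
clock: 15.45
tcp_pos: [0.663, -0.0443, 0.3293]
orientation: [0.0, -0.072, 0.997, -0.0]
wrist_force: [0.3, -0.3, 0.9]
finger_gap: 0.0853
```

```bash
python3 - <<'E'
from h import *
st(); s,c,P=wrist('w11.png'); st(); np.savez('pics/w11.npz',P=P,**c)
X=P[c['z_map']>0]; C=c['img'][c['z_map']>0].astype(int)
m=(X[:,2]>.21)&(X[:,2]<.27)&(C.sum(1)<150)&(np.hypot(X[:,0]-.67,X[:,1]+.04)<.05); q=X[m]; print(len(q),q.mean(0),q.min(0),q.max(0),cv2.minAreaRect(q[:,:2].astype(np.float32)))
for t in ['grip_mid','shaft_axis','crank_hub','crank_mid','head_front']:
    for d in eyes.tip_of(t,'wrist')[:2]: print(t,d,px(c,d['xyz']))
E
```

```text
t 15.45 tcp [ 0.663  -0.0443  0.3293] yaw -171.79 zdir [ 0. -0. -1.] F [ 0.33 -0.33  0.94] M [ 0.04  0.01 -0.03] gap 0.0853 j [-0.187  0.515  0.588  1.644 -0.    -1.901]
t 15.5 tcp [ 0.663  -0.0442  0.3294] yaw -171.75 zdir [ 0. -0. -1.] F [-0.75 -0.3   0.49] M [-0.01  0.03 -0.04] gap 0.0855 j [-0.187  0.514  0.588  1.644  0.    -1.902]
2298 [ 0.67230088 -0.04213478  0.24945802] [ 0.65939075 -0.06889827  0.24232762] [ 0.684754   -0.01297823  0.25301145] ((0.6721792817115784, -0.04093780368566513), (0.018747935071587563, 0.05483892932534218), 8.35706901550293)
grip_mid {'xyz': [0.6694, -0.0376, 0.2447], 'conf': 0.62} [266. 227.]
shaft_axis {'xyz': [0.6321, -0.0504, 0.1993], 'conf': 0.9} [318. 200.]
crank_hub {'xyz': [0.6276, -0.02, 0.1982], 'conf': 0.93} [317. 237.]
crank_hub {'xyz': [0.6696, -0.0386, 0.2417], 'conf': 0.51} [266. 224.]
crank_mid {'xyz': [0.6449, -0.0113, 0.2196], 'conf': 0.72} [295. 254.]
crank_mid {'xyz': [0.6682, -0.0397, 0.2416], 'conf': 0.29} [268. 223.]
head_front {'xyz': [0.5977, 0.0374, 0.1115], 'conf': 0.72} [327. 263.]
```

View pics/w11.png

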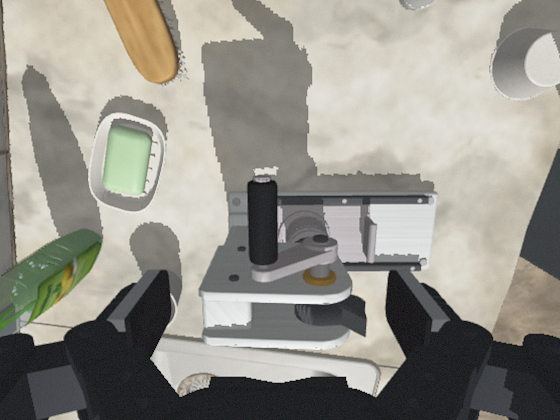

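The grip is at pixel (262,222): centre (0.672, −0.041, 0.242), axis at 8.4°. Its radius about the predicted shaft (0.6288, −0.0474, 0.200) is 60.7 mm, against 60 stated. The start angle is about 44° above the far side. I'll go down and grasp the sleeve.

Call:
send_rows(
  targets=[
    [0.005,0.002,-0.01,0,0],
    [0.004,0.001,-0.03,0,0],
    [0,0,-0.035,0,0],
    [0,0,-0.025,0,0],
    [0,0,-0.006,0,0],
    [0,0,0,0,0],
    [0,0,0,0,0],
  ],
)

```text
clock: 16.45
tcp_pos: [0.6731, -0.0415, 0.2242]
orientation: [0.001, -0.073, 0.997, -0.0]
wrist_force: [0.7, 0.2, 0.3]
finger_gap: 0.0853
```

```bash
python3 - <<'E'
from h import *
st(); s,c,P=wrist('w12.png'); st(); np.savez('pics/w12.npz',P=P,**c)
E
```

```text
t 16.45 tcp [ 0.6731 -0.0415  0.2242] yaw -171.66 zdir [ 0.002 -0.    -1.   ] F [0.7  0.2  0.29] M [-0.02  0.04  0.01] gap 0.0853 j [-0.18   0.516  0.335  1.387 -0.    -1.897]
t 16.5 tcp [ 0.6734 -0.0416  0.2247] yaw -171.66 zdir [ 0.003 -0.001 -1.   ] F [ 0.13 -0.43  0.3 ] M [ 0.03 -0.05  0.07] gap 0.0851 j [-0.18   0.516  0.335  1.387 -0.    -1.897]
```

View pics/w12.png

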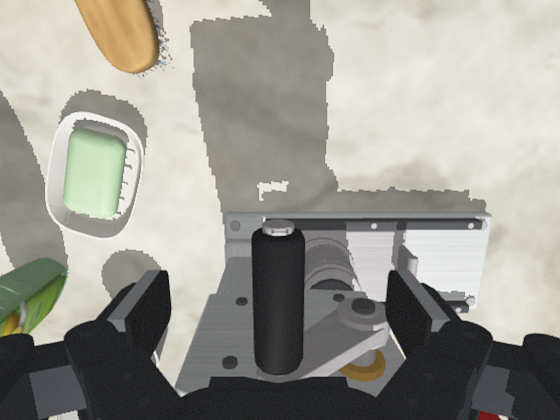

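Call:
send_rows(
  targets=[
    [0,0,0,0,255],
    [0,0,0,0,255],
    [0,0,0,0,255],
    [0,0,0,0,255],
    [0,0,0,0,255],
    [0,0,0,0,255],
    [0,0,0,0,255],
    [0,0,0,0,255],
  ],
  newtons=40,
)

```text
clock: 17.3
tcp_pos: [0.6728, -0.0414, 0.2232]
orientation: [0.0, -0.073, 0.997, -0.0]
wrist_force: [1.0, -0.2, 2.0]
finger_gap: 0.0189
```

```bash
python3 - <<'E'
from h import *
st(); s,c,P=wrist('w13.png'); st()
E
```

```text
t 17.3 tcp [ 0.6728 -0.0414  0.2232] yaw -171.66 zdir [ 0.001 -0.    -1.   ] F [ 1.   -0.24  1.98] M [-0.   -0.29  0.03] gap 0.0189 j [-0.181  0.517  0.333  1.386  0.    -1.897]
t 17.35 tcp [ 0.6728 -0.0415  0.2232] yaw -171.66 zdir [ 0.001 -0.    -1.   ] F [2.02 0.24 3.  ] M [ 0.   -0.24  0.07] gap 0.0187 j [-0.181  0.517  0.333  1.386  0.    -1.897]
```

View pics/w13.png

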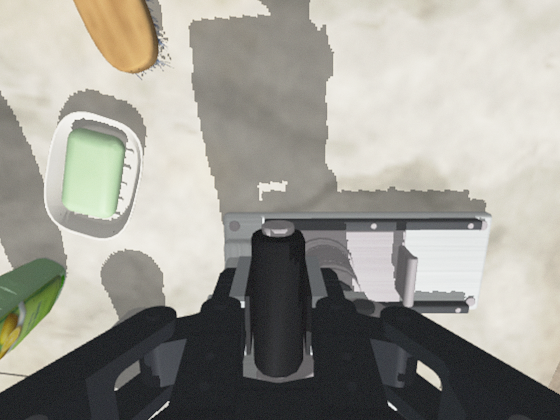

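```bash
cat >> h.py <<'E'
C=np.array([.9898,.1426])
def rows(a0,a1,n,r=.06):
    a=np.linspace(a0,a1,n+1); u=r*np.cos(a); z=r*np.sin(a)
    o=np.c_[np.diff(u)*C[0],np.diff(u)*C[1],np.diff(z)]
    print([[round(float(v),4) for v in w]+[0,255] for w in o])
def ang(cx=.6288,cy=-.0474,cz=.1829):
    s=monitor.get_state(); p=s['tcp_pos']; u=(p[0]-cx)*C[0]+(p[1]-cy)*C[1]; z=p[2]-cz
    a=np.arctan2(z,u); f=s['wrist_force']; fu=f[0]*C[0]+f[1]*C[1]; fv=-f[0]*C[1]+f[1]*C[0]
    print('t',round(float(s['clock']),2),'a',a.round(3),'r',np.hypot(u,z).round(4),'Ftan(+=resist)',(fu*np.sin(a)-f[2]*np.cos(a)).round(2),'Frad(+out)',(fu*np.cos(a)+f[2]*np.sin(a)).round(2),'Fy',fv.round(2),'gap',s['finger_gap'].round(4),'u,z',u.round(4),z.round(4))
E
python3 - <<'E'
from h import *
ang(); rows(.737,1.137,8)
E
```

```text
Traceback (most recent call last):
  File "h.py", line 30, in ang
    print('t',round(float(s['clock']),2),'a',a.round(3),'r',np.hypot(u,z).round(4),'Ftan(+=resist)',(fu*np.sin(a)-f[2]*np.cos(a)).round(2),'Frad(+out)',(fu*np.cos(a)+f[2]*np.sin(a)).round(2),'Fy',fv.round(2),'gap',s['finger_gap'].round(4),'u,z',u.round(4),z.round(4))
                                                                                                                                                                                                                      ^^^^^^^^^^^^^^^^^^^^^
AttributeError: 'float' object has no attribute 'round'
```

```bash
sed -i "s/s\['finger_gap'\].round(4)/round(s['finger_gap'],4)/" h.py
python3 - <<'E'
from h import *
ang(); rows(.737,1.137,8)
E
```

```text
t 17.35 a 0.737 r 0.0599 Ftan(+=resist) -0.85 Frad(+out) 3.52 Fy -0.05 gap 0.0187 u,z 0.0444 0.0403
[[-0.002, -0.0003, 0.0022, 0, 255], [-0.0022, -0.0003, 0.0021, 0, 255], [-0.0023, -0.0003, 0.002, 0, 255], [-0.0023, -0.0003, 0.0018, 0, 255], [-0.0024, -0.0004, 0.0017, 0, 255], [-0.0025, -0.0004, 0.0016, 0, 255], [-0.0026, -0.0004, 0.0015, 0, 255], [-0.0027, -0.0004, 0.0013, 0, 255]]
```

Call:
send_rows(
  targets=[
    [-0.002,-0.0003,0.0022,0,255],
    [-0.0022,-0.0003,0.0021,0,255],
    [-0.0023,-0.0003,0.002,0,255],
    [-0.0023,-0.0003,0.0018,0,255],
  ],
)

```text
clock: 17.75
tcp_pos: [0.6635, -0.0428, 0.2312]
orientation: [0.0, -0.073, 0.997, -0.0]
wrist_force: [2.8, -1.1, 0.5]
finger_gap: 0.019
```

```bash
python3 -c "
from h import *
ang()"
```

```text
t 17.75 a 0.944 r 0.0596 Ftan(+=resist) 1.82 Frad(+out) 1.9 Fy -1.47 gap 0.019 u,z 0.035 0.0483
```

Call:
send_rows(
  targets=[
    [-0.0024,-0.0004,0.0017,0,255],
    [-0.0025,-0.0004,0.0016,0,255],
    [-0.0026,-0.0004,0.0015,0,255],
    [-0.0027,-0.0004,0.0013,0,255],
  ],
)

```text
clock: 18.15
tcp_pos: [0.653, -0.0443, 0.237]
orientation: [-0.0, -0.073, 0.997, -0.0]
wrist_force: [2.6, -0.6, -0.4]
finger_gap: 0.0185
```

```bash
python3 -c "
from h import *
ang(); rows(1.137,1.737,12)"
```

```text
t 18.15 a 1.148 r 0.0594 Ftan(+=resist) 2.45 Frad(+out) 0.65 Fy -0.94 gap 0.0185 u,z 0.0244 0.0541
[[-0.0027, -0.0004, 0.0012, 0, 255], [-0.0028, -0.0004, 0.0011, 0, 255], [-0.0028, -0.0004, 0.0009, 0, 255], [-0.0029, -0.0004, 0.0008, 0, 255], [-0.0029, -0.0004, 0.0006, 0, 255], [-0.0029, -0.0004, 0.0005, 0, 255], [-0.003, -0.0004, 0.0003, 0, 255], [-0.003, -0.0004, 0.0002, 0, 255], [-0.003, -0.0004, 0.0, 0, 255], [-0.003, -0.0004, -0.0001, 0, 255], [-0.003, -0.0004, -0.0003, 0, 255], [-0.0029, -0.0004, -0.0004, 0, 255]]
```

Call:
send_rows(
  targets=[
    [-0.0027,-0.0004,0.0012,0,255],
    [-0.0028,-0.0004,0.0011,0,255],
    [-0.0028,-0.0004,0.0009,0,255],
    [-0.0029,-0.0004,0.0008,0,255],
  ],
)

```text
clock: 18.55
tcp_pos: [0.6417, -0.0459, 0.2407]
orientation: [-0.0, -0.073, 0.997, 0.0]
wrist_force: [1.3, -2.5, -2.5]
finger_gap: 0.0188
```

```bash
python3 -c "
from h import *
ang()"
```

```text
t 18.55 a 1.35 r 0.0593 Ftan(+=resist) 1.48 Frad(+out) -2.22 Fy -2.65 gap 0.0188 u,z 0.013 0.0578
```

Call:
send_rows(
  targets=[
    [-0.0029,-0.0004,0.0006,0,255],
    [-0.0029,-0.0004,0.0005,0,255],
    [-0.003,-0.0004,0.0003,0,255],
    [-0.003,-0.0004,0.0002,0,255],
  ],
)

```text
clock: 18.95
tcp_pos: [0.63, -0.0475, 0.2422]
orientation: [-0.0, -0.073, 0.997, -0.0]
wrist_force: [2.0, -1.7, -4.6]
finger_gap: 0.0186
```

```bash
python3 -c "
from h import *
ang()"
```

```text
t 18.95 a 1.551 r 0.0593 Ftan(+=resist) 1.87 Frad(+out) -4.55 Fy -1.96 gap 0.0186 u,z 0.0012 0.0593
```

Call:
send_rows(
  targets=[
    [-0.003,-0.0004,0,0,255],
    [-0.003,-0.0004,-0.0001,0,255],
  ],
)

```text
clock: 19.15
tcp_pos: [0.6242, -0.0484, 0.242]
orientation: [-0.0, -0.073, 0.997, -0.0]
wrist_force: [2.6, -1.5, -5.8]
finger_gap: 0.0185
```

```bash
python3 -c "
from h import *
ang(); rows(1.637,2.137,20)"
```

```text
t 19.15 a 1.65 r 0.0593 Ftan(+=resist) 1.88 Frad(+out) -5.98 Fy -1.84 gap 0.0185 u,z -0.0047 0.0591
[[-0.0015, -0.0002, -0.0001, 0, 255], [-0.0015, -0.0002, -0.0002, 0, 255], [-0.0015, -0.0002, -0.0002, 0, 255], [-0.0015, -0.0002, -0.0002, 0, 255], [-0.0015, -0.0002, -0.0003, 0, 255], [-0.0015, -0.0002, -0.0003, 0, 255], [-0.0014, -0.0002, -0.0003, 0, 255], [-0.0014, -0.0002, -0.0004, 0, 255], [-0.0014, -0.0002, -0.0004, 0, 255], [-0.0014, -0.0002, -0.0004, 0, 255], [-0.0014, -0.0002, -0.0005, 0, 255], [-0.0014, -0.0002, -0.0005, 0, 255], [-0.0014, -0.0002, -0.0006, 0, 255], [-0.0014, -0.0002, -0.0006, 0, 255], [-0.0014, -0.0002, -0.0006, 0, 255], [-0.0013, -0.0002, -0.0007, 0, 255], [-0.0013, -0.0002, -0.0007, 0, 255], [-0.0013, -0.0002, -0.0007, 0, 255], [-0.0013, -0.0002, -0.0008, 0, 255], [-0.0013, -0.0002, -0.0008, 0, 255]]
```

Call:
send_rows(
  targets=[
    [-0.003,-0.0004,-0.001,0,255],
    [-0.003,-0.0004,-0.0005,0,255],
  ],
)

```text
clock: 19.35
tcp_pos: [0.6186, -0.0492, 0.2411]
orientation: [0.0, -0.073, 0.997, -0.0]
wrist_force: [3.3, -3.1, -5.2]
finger_gap: 0.0187
```

```bash
python3 -c "
from h import *
ang()"
```

```text
t 19.35 a 1.747 r 0.0592 Ftan(+=resist) 1.83 Frad(+out) -5.6 Fy -3.52 gap 0.0187 u,z -0.0104 0.0582
```

Call:
send_rows(
  targets=[
    [-0.0029,-0.0004,-0.0007,0,255],
    [-0.0029,-0.0004,-0.0009,0,255],
  ],
)

```text
clock: 19.55
tcp_pos: [0.6131, -0.05, 0.2397]
orientation: [0.001, -0.073, 0.997, -0.0]
wrist_force: [5.3, -3.7, -4.2]
finger_gap: 0.0188
```

```bash
python3 -c "
from h import *
ang()"
```

```text
t 19.55 a 1.844 r 0.059 Ftan(+=resist) 3.42 Frad(+out) -5.35 Fy -4.44 gap 0.0188 u,z -0.0159 0.0568
```

Call:
send_rows(
  targets=[
    [-0.0017,-0.0004,-0.0008,0,255],
    [-0.0017,-0.0004,-0.0008,0,255],
  ],
)

```text
clock: 19.75
tcp_pos: [0.6099, -0.0506, 0.2386]
orientation: [0.001, -0.073, 0.997, -0.0]
wrist_force: [5.5, -1.6, -2.4]
finger_gap: 0.0188
```

```bash
python3 -c "
from h import *
ang()"
```

```text
t 19.75 a 1.902 r 0.0589 Ftan(+=resist) 4.17 Frad(+out) -3.98 Fy -2.41 gap 0.0188 u,z -0.0191 0.0557
```

Call:
send_rows(
  targets=[
    [-0.0017,-0.0004,-0.0007,0,255],
    [-0.0017,-0.0004,-0.0007,0,255],
  ],
)

```text
clock: 19.95
tcp_pos: [0.6068, -0.0511, 0.2374]
orientation: [0.002, -0.073, 0.997, 0.0]
wrist_force: [5.5, -0.5, -2.2]
finger_gap: 0.0187
```

```bash
python3 -c "
from h import *
ang()"
```

```text
t 19.95 a 1.96 r 0.0589 Ftan(+=resist) 4.17 Frad(+out) -4.12 Fy -1.25 gap 0.0187 u,z -0.0223 0.0545
```

Call:
send_rows(
  targets=[
    [-0.0017,-0.0003,-0.0008,0,255],
    [-0.0016,-0.0003,-0.0008,0,255],
  ],
)

```text
clock: 20.15
tcp_pos: [0.6045, -0.0515, 0.2363]
orientation: [0.003, -0.073, 0.997, 0.0]
wrist_force: [9.0, 0.9, -0.0]
finger_gap: 0.0188
```

```bash
python3 -c "
from h import *
ang()"
```

```text
t 20.15 a 2.003 r 0.0588 Ftan(+=resist) 8.2 Frad(+out) -3.82 Fy -0.42 gap 0.0188 u,z -0.0247 0.0534
```

Call:
send_rows(
  targets=[
    [-0.0016,-0.0002,-0.0009,0,255],
    [-0.0016,-0.0002,-0.0009,0,255],
  ],
)

```text
clock: 20.35
tcp_pos: [0.6026, -0.0517, 0.2353]
orientation: [0.004, -0.073, 0.997, 0.0]
wrist_force: [9.3, 0.5, 0.3]
finger_gap: 0.0188
```

```bash
python3 -c "
from h import *
ang()"
```

```text
t 20.35 a 2.04 r 0.0588 Ftan(+=resist) 8.4 Frad(+out) -3.9 Fy -0.83 gap 0.0188 u,z -0.0266 0.0524
```

Call:
send_rows(
  targets=[
    [-0.0016,-0.0002,-0.0009,0,255],
    [-0.0016,-0.0002,-0.0009,0,255],
  ],
)

```text
clock: 20.55
tcp_pos: [0.6, -0.0521, 0.2339]
orientation: [0.005, -0.073, 0.997, 0.0]
wrist_force: [10.5, 1.4, 0.7]
finger_gap: 0.0184
```

```bash
python3 -c "
from h import *
ang()"
```

```text
t 20.55 a 2.091 r 0.0588 Ftan(+=resist) 9.55 Frad(+out) -4.66 Fy -0.12 gap 0.0184 u,z -0.0292 0.051
```

Call:
send_rows(
  targets=[
    [-0.0016,-0.0002,-0.001,0,255],
    [-0.0015,-0.0002,-0.001,0,255],
  ],
)

```text
clock: 20.75
tcp_pos: [0.5974, -0.0525, 0.2323]
orientation: [0.006, -0.073, 0.997, 0.0]
wrist_force: [10.9, 1.7, 1.2]
finger_gap: 0.0186
```

```bash
python3 -c "
from h import *
ang()"
```

```text
t 20.75 a 2.143 r 0.0587 Ftan(+=resist) 9.98 Frad(+out) -4.96 Fy 0.16 gap 0.0186 u,z -0.0318 0.0494
```

Call:
send_rows(
  targets=[
    [-0.0015,-0.0002,-0.0011,0,255],
    [-0.0015,-0.0002,-0.0011,0,255],
  ],
)

```text
clock: 20.95
tcp_pos: [0.5935, -0.053, 0.2296]
orientation: [0.005, -0.073, 0.997, -0.0]
wrist_force: [9.4, 0.5, 0.1]
finger_gap: 0.0186
```

```bash
python3 -c "
from h import *
ang()"
```

```text
t 20.95 a 2.224 r 0.0588 Ftan(+=resist) 7.5 Frad(+out) -5.63 Fy -0.85 gap 0.0186 u,z -0.0357 0.0467
```

Call:
send_rows(
  targets=[
    [-0.0014,-0.0002,-0.0012,0,255],
    [-0.0014,-0.0002,-0.0012,0,255],
  ],
)

```text
clock: 21.15
tcp_pos: [0.5914, -0.0534, 0.2278]
orientation: [0.006, -0.073, 0.997, -0.0]
wrist_force: [10.8, 2.0, 2.4]
finger_gap: 0.0188
```

```bash
python3 -c "
from h import *
ang()"
```

```text
t 21.15 a 2.271 r 0.0587 Ftan(+=resist) 9.91 Frad(+out) -5.21 Fy 0.41 gap 0.0188 u,z -0.0378 0.0449
```

Call:
send_rows(
  targets=[
    [-0.0014,-0.0002,-0.0012,0,255],
    [-0.0013,-0.0002,-0.0013,0,255],
  ],
)

```text
clock: 21.35
tcp_pos: [0.5896, -0.0537, 0.226]
orientation: [0.007, -0.073, 0.997, -0.0]
wrist_force: [12.6, 2.2, 5.5]
finger_gap: 0.0189
```

```bash
python3 -c "
from h import *
ang()"
```

```text
t 21.35 a 2.315 r 0.0586 Ftan(+=resist) 13.14 Frad(+out) -4.57 Fy 0.42 gap 0.0189 u,z -0.0397 0.0431
```

```bash
python3 -c "
from h import *
wrist('w14.png'); ang()
c=eyes.read_camera('scene'); save(cv2.resize(c['img'][100:300,180:380],None,fx=3,fy=3,interpolation=cv2.INTER_CUBIC),'s14.png'); ang(); st()"
```

```text
t 21.4 a 2.321 r 0.0587 Ftan(+=resist) 12.03 Frad(+out) -6.08 Fy -0.02 gap 0.0189 u,z -0.04 0.0429
t 21.45 a 2.32 r 0.0587 Ftan(+=resist) 11.34 Frad(+out) -5.5 Fy 0.22 gap 0.0185 u,z -0.04 0.043
t 21.45 tcp [ 0.5893 -0.0537  0.2259] yaw -171.6 zdir [ 0.013  0.001 -1.   ] F [11.89  1.94  3.7 ] M [ 0.37 -2.27 -0.11] gap 0.0185 j [-0.228  0.337  0.066  1.287  0.004 -1.946]
```

View pics/w14.png

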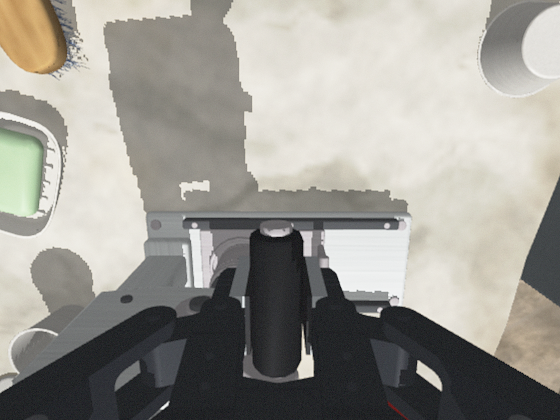

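View pics/s14.png

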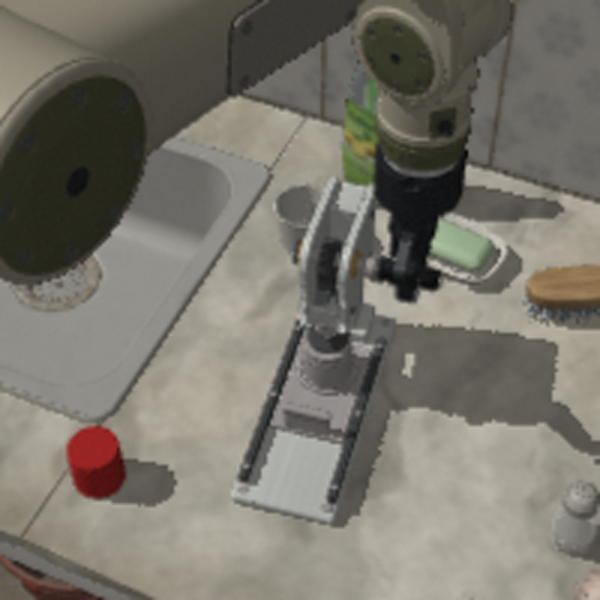

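Call:
send_rows(
  targets=[
    [-0.0008,-0.0001,-0.0012,0,255],
    [-0.0008,-0.0001,-0.0012,0,255],
  ],
)

```text
clock: 21.65
tcp_pos: [0.5874, -0.0541, 0.2237]
orientation: [0.006, -0.073, 0.997, -0.0]
wrist_force: [10.3, 1.5, 9.1]
finger_gap: 0.0184
```

```bash
python3 -c "
from h import *
ang()"
```

```text
t 21.65 a 2.369 r 0.0585 Ftan(+=resist) 13.74 Frad(+out) -1.08 Fy 0.01 gap 0.0184 u,z -0.0419 0.0408
```

Call:
send_rows(
  targets=[
    [-0.0008,-0.0001,-0.0012,0,255],
    [-0.0008,-0.0001,-0.0012,0,255],
  ],
)

```text
clock: 21.85
tcp_pos: [0.5853, -0.0544, 0.2215]
orientation: [0.006, -0.073, 0.997, -0.0]
wrist_force: [7.6, -0.4, 5.7]
finger_gap: 0.0182
```

```bash
python3 -c "
from h import *
ang()"
```

```text
t 21.85 a 2.422 r 0.0585 Ftan(+=resist) 9.19 Frad(+out) -1.88 Fy -1.49 gap 0.0182 u,z -0.044 0.0386
```

Call:
send_rows(
  targets=[
    [-0.0008,-0.0001,-0.0011,0,255],
    [-0.0008,-0.0001,-0.0011,0,255],
  ],
)

```text
clock: 22.05
tcp_pos: [0.5837, -0.0547, 0.2194]
orientation: [0.006, -0.073, 0.997, -0.0]
wrist_force: [7.2, 0.4, 8.2]
finger_gap: 0.0187
```

```bash
python3 -c "
from h import *
ang()"
```

```text
t 22.05 a 2.467 r 0.0585 Ftan(+=resist) 10.94 Frad(+out) -0.52 Fy -0.6 gap 0.0187 u,z -0.0457 0.0365
```

Call:
send_rows(
  targets=[
    [-0.0007,-0.0001,-0.001,0,255],
    [-0.0007,-0.0001,-0.001,0,255],
  ],
)

```text
clock: 22.25
tcp_pos: [0.582, -0.0549, 0.2172]
orientation: [0.005, -0.073, 0.997, -0.0]
wrist_force: [7.1, 0.1, 7.0]
finger_gap: 0.0187
```

```bash
python3 -c "
from h import *
ang()"
```

```text
t 22.25 a 2.515 r 0.0585 Ftan(+=resist) 9.77 Frad(+out) -1.61 Fy -0.91 gap 0.0187 u,z -0.0474 0.0343
```

Call:
send_rows(
  targets=[
    [-0.0007,-0.0001,-0.001,0,255],
    [-0.0007,-0.0001,-0.001,0,255],
  ],
)

```text
clock: 22.45
tcp_pos: [0.5792, -0.0551, 0.2137]
orientation: [0.003, -0.073, 0.997, -0.0]
wrist_force: [5.9, -0.1, -3.3]
finger_gap: 0.0187
```

```bash
python3 -c "
from h import *
ang()"
```

```text
t 22.45 a 2.592 r 0.0589 Ftan(+=resist) 0.26 Frad(+out) -6.69 Fy -0.96 gap 0.0187 u,z -0.0502 0.0308
```

Call:
send_rows(
  targets=[
    [-0.0007,-0.0001,-0.001,0,255],
    [0,0,0,0,255],
  ],
)

```text
clock: 22.65
tcp_pos: [0.5778, -0.0553, 0.2114]
orientation: [0.002, -0.073, 0.997, -0.0]
wrist_force: [7.7, -1.2, -1.9]
finger_gap: 0.0183
```

```bash
python3 -c "
from h import *
ang()"
```

```text
t 22.65 a 2.637 r 0.0589 Ftan(+=resist) 1.89 Frad(+out) -7.42 Fy -2.26 gap 0.0183 u,z -0.0516 0.0285
```

Load dropped from about 10 N to below 2 N at a ≈ 2.57, which is the flat. I'll ease the radial strain and read the load at rest.

Call:
send_rows(
  targets=[
    [0.0005,0.0001,-0.0009,0,255],
    [0,0,0,0,255],
  ],
)

```text
clock: 22.85
tcp_pos: [0.5775, -0.0554, 0.2106]
orientation: [0.001, -0.073, 0.997, -0.0]
wrist_force: [3.7, -1.7, 0.7]
finger_gap: 0.0188
```

```bash
python3 -c "
from h import *
import time
ang(); c=eyes.read_camera('top'); ang(); wrist(); ang()"
```

```text
t 22.85 a 2.651 r 0.0588 Ftan(+=resist) 2.2 Frad(+out) -2.67 Fy -2.24 gap 0.0188 u,z -0.0519 0.0277
t 22.9 a 2.654 r 0.0588 Ftan(+=resist) 2.39 Frad(+out) -2.52 Fy -2.4 gap 0.0186 u,z -0.0519 0.0276
t 22.95 a 2.658 r 0.0588 Ftan(+=resist) 2.72 Frad(+out) -2.93 Fy -2.04 gap 0.0186 u,z -0.0521 0.0273
```

Call:
send_rows(
  targets=[
    [-0.0005,-0.0001,-0.0012,0,255],
    [0,0,0,0,255],
  ],
)

```text
clock: 23.15
tcp_pos: [0.5765, -0.0556, 0.2084]
orientation: [0.0, -0.073, 0.997, -0.0]
wrist_force: [3.7, -1.4, 1.8]
finger_gap: 0.0183
```

```bash
python3 -c "
from h import *
ang(); st()"
```

```text
t 23.15 a 2.693 r 0.0588 Ftan(+=resist) 3.16 Frad(+out) -2.31 Fy -1.94 gap 0.0183 u,z -0.053 0.0255
t 23.15 tcp [ 0.5765 -0.0556  0.2084] yaw -171.66 zdir [ 0.001 -0.    -1.   ] F [ 3.7  -1.43  1.85] M [-0.36 -0.78 -0.01] gap 0.0183 j [-0.235  0.327  0.01   1.252  0.    -1.951]
```

Call:
send_rows(
  targets=[
    [-0.0005,-0.0001,-0.0012,0,255],
    [0,0,0,0,255],
  ],
)

```text
clock: 23.35
tcp_pos: [0.5755, -0.0557, 0.2066]
orientation: [-0.0, -0.073, 0.997, -0.0]
wrist_force: [3.6, -2.2, 1.8]
finger_gap: 0.0187
```

```bash
python3 -c "
from h import *
ang()"
```

```text
t 23.35 a 2.728 r 0.0589 Ftan(+=resist) 2.97 Frad(+out) -2.25 Fy -2.72 gap 0.0187 u,z -0.0539 0.0237
```

The load holds at about 3 N, most of it friction (it was about 2 N before pressing), over 0.13 rad of the flat. That puts the crank near the flat's middle. I'll release gently and rise.

Call:
send_rows(
  targets=[
    [0,0,0.0005,0,180],
    [0,0,0,0,150],
    [0,0,0,0,120],
    [0,0,0,0,80],
    [0,0,0,0,40],
    [0,0,0,0,0],
    [0,0,0,0,0],
    [0,0,0,0,0],
  ],
)

```text
clock: 24.15
tcp_pos: [0.5757, -0.0556, 0.2074]
orientation: [-0.0, -0.073, 0.997, 0.0]
wrist_force: [0.4, 0.6, -0.6]
finger_gap: 0.0855
```

```bash
python3 -c "
from h import *
st(); wrist('w15.png')"
```

```text
t 24.15 tcp [ 0.5757 -0.0556  0.2074] yaw -171.66 zdir [-0.  0. -1.] F [ 0.36  0.57 -0.58] M [-0.02  0.05 -0.02] gap 0.0855 j [-0.235  0.327  0.007  1.251  0.    -1.951]
```

View pics/w15.png

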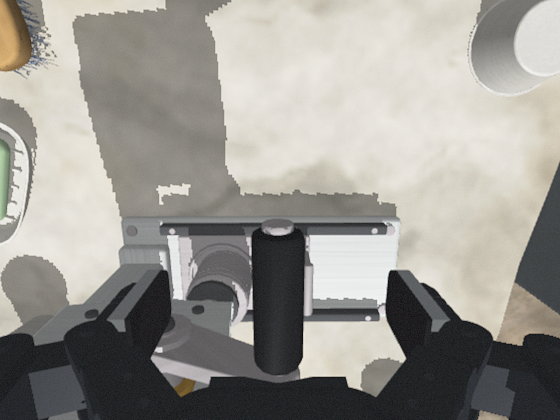

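The grip stayed where I left it (column 278, still mid-jaw). I'll rise clear and check.

Call:
send_rows(
  targets=[
    [0,0,0.03,0,0],
    [0,0,0.04,0,0],
    [0,0,0.04,0,0],
    [0,-0.02,0.02,0,0],
    [0,-0.03,0,0,0],
    [0,0,0,0,0],
    [0,0,0,0,0],
  ],
)

```text
clock: 24.9
tcp_pos: [0.5756, -0.1061, 0.3371]
orientation: [-0.0, -0.072, 0.997, 0.0]
wrist_force: [0.1, -0.1, -0.4]
finger_gap: 0.0858
```

```bash
python3 - <<'E'
from h import *
st(); s,c,P=wrist('w16.png'); np.savez('pics/w16.npz',P=P,**c)
X=P[c['z_map']>0]; C_=c['img'][c['z_map']>0].astype(int)
m=(X[:,2]>.19)&(X[:,2]<.26)&(C_.sum(1)<150)&(np.hypot(X[:,0]-.575,X[:,1]+.055)<.05); q=X[m]; print('grip',len(q),q.mean(0),q.max(0),cv2.minAreaRect(q[:,:2].astype(np.float32)))
for n in ['scene','top']:
    c=eyes.read_camera(n); save(c['img'],n+'16.png'); np.savez(f'pics/{n}16.npz',**c)
    y0,x0=(130,220) if n=='scene' else (110,220)
    save(cv2.resize(c['img'][y0:y0+160,x0:x0+160],None,fx=3.7,fy=3.7,interpolation=cv2.INTER_CUBIC),n+'16c.png')
    X=cloud(c)[c['z_map']>0]
    t=X[(abs(X[:,0]-.54)<.02)&(abs(X[:,1]-.02)<.05)&(X[:,2]>.045)&(X[:,2]<.065)]; print(n,len(t),t.mean(0).round(4),cv2.minAreaRect(t[:,:2].astype(np.float32)))
    for k in ['lid_top','foot','katori_2','salt_shaker','garlic','tin','nest']:
        for d in eyes.tip_of(k,n)[:2]: print(k,d)
E
```

```text
t 24.9 tcp [ 0.5756 -0.1061  0.3371] yaw -171.74 zdir [-0.  0. -1.] F [ 0.13 -0.09 -0.42] M [ 0.01 -0.01  0.04] gap 0.0858 j [-0.32   0.335  0.333  1.57   0.    -2.034]
grip 1683 [ 0.57515683 -0.0571125   0.23303508] [ 0.58771424 -0.02352083  0.23653534] ((0.5749695897102356, -0.05271949619054794), (0.018480414524674416, 0.060807548463344574), 8.347382545471191)
scene 58 [0.5326 0.0276 0.0526] ((0.5334660410881042, 0.02784326672554016), (0.011434013023972511, 0.04865924268960953), 7.511538982391357)
lid_top {'xyz': [0.406, 0.2097, 0.0543], 'conf': 0.73}
lid_top {'xyz': [0.619, 0.0398, 0.0772], 'conf': 0.59}
foot {'xyz': [0.6194, 0.0434, 0.0819], 'conf': 0.6}
katori_2 {'xyz': [0.3859, -0.2046, -0.0002], 'conf': 0.64}
salt_shaker {'xyz': [0.5366, -0.2598, -0.0023], 'conf': 0.64}
garlic {'xyz': [0.4785, -0.315, -0.0034], 'conf': 0.87}
garlic {'xyz': [0.6194, 0.0375, 0.0007], 'conf': 0.39}
tin {'xyz': [0.4092, 0.2006, -0.0011], 'conf': 0.89}
tin {'xyz': [0.6156, 0.0387, 0.0188], 'conf': 0.53}
nest {'xyz': [0.6166, 0.0398, 0.0217], 'conf': 0.55}
nest {'xyz': [0.5962, -0.0155, 0.2111], 'conf': 0.31}
top 57 [0.5385 0.0264 0.0539] ((0.5385080575942993, 0.027105282992124557), (0.009761875495314598, 0.04783368855714798), 9.163363456726074)
lid_top {'xyz': [0.4047, 0.2034, 0.0552], 'conf': 0.66}
lid_top {'xyz': [0.3984, 0.423, 0.0521], 'conf': 0.59}
katori_2 {'xyz': [0.631, -0.0446, 0.1989], 'conf': 0.24}
salt_shaker {'xyz': [0.6195, 0.0374, 0.0014], 'conf': 0.21}
tin {'xyz': [0.3978, 0.4223, 0.0005], 'conf': 0.87}
tin {'xyz': [0.4089, 0.2052, 0.0022], 'conf': 0.73}
nest {'xyz': [0.6151, 0.0383, 0.0192], 'conf': 0.73}
```

View pics/w16.png

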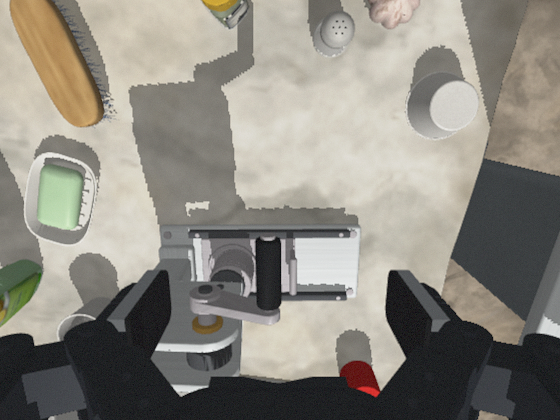

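View pics/scene16c.png

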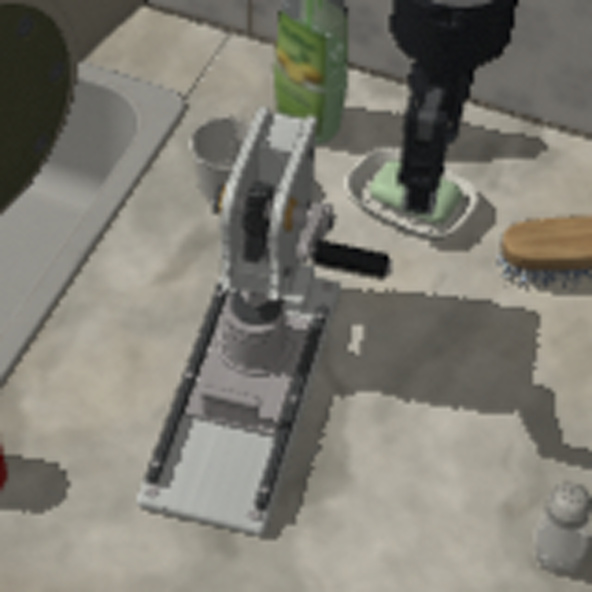

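Call:
send_rows(
  targets=[
    [0,-0.02,0,0,0],
    [0,-0.02,0,0,0],
    [0,0,0,0,0],
    [0,0,0,0,0],
    [0,0,0,0,0],
    [0,0,0,0,0],
    [0,0,0,0,0],
    [0,0,0,0,0],
    [0,0,0,0,0],
    [0,0,0,0,0],
  ],
)

```text
clock: 26.75
tcp_pos: [0.5757, -0.1455, 0.3374]
orientation: [-0.0, -0.073, 0.997, 0.0]
wrist_force: [0.2, 0.4, 0.2]
finger_gap: 0.0853
```

```bash
python3 - <<'E'
from h import *
st(); s,c,P=wrist('w17.png'); X=P[c['z_map']>0]; C_=c['img'][c['z_map']>0].astype(int)
m=(X[:,2]>.19)&(X[:,2]<.26)&(C_.sum(1)<150)&(np.hypot(X[:,0]-.575,X[:,1]+.055)<.05); q=X[m]; print('grip',len(q),q.mean(0),np.percentile(q[:,2],98),cv2.minAreaRect(q[:,:2].astype(np.float32)))
r=np.hypot(X[:,0]-.6165,X[:,1]-.0377)
k=X[(r<.029)&(X[:,2]>.06)&(X[:,2]<.1)]; print('tin/foot pts wrist',len(k)); print(np.histogram(k[:,2],bins=np.arange(.06,.101,.002)) if len(k) else '')
c=eyes.read_camera('scene'); X=cloud(c)[c['z_map']>0]
r=np.hypot(X[:,0]-.6135,X[:,1]-.0377)
k=X[(r<.029)&(X[:,2]>.06)&(X[:,2]<.1)]; print('scene',np.histogram(k[:,2],bins=np.arange(.06,.101,.002))[0])
E
```

```text
t 26.75 tcp [ 0.5757 -0.1455  0.3374] yaw -171.65 zdir [-0. -0. -1.] F [0.17 0.38 0.19] M [ 0.05 -0.02  0.04] gap 0.0853 j [-0.383  0.353  0.36   1.578 -0.    -2.099]
grip 1505 [ 0.57518722 -0.05752106  0.23304925] 0.23584469260212054 ((0.5750351548194885, -0.053052034229040146), (0.01887585036456585, 0.06064299866557121), 8.20891284942627)
tin/foot pts wrist 1009
(array([ 27,  31,  26,  33,  58,  39,  27,  31, 147, 175,  30,  67, 208,
        90,   1,   0,   2,   7,  10,   0]), array([0.06 , 0.062, 0.064, 0.066, 0.068, 0.07 , 0.072, 0.074, 0.076,
       0.078, 0.08 , 0.082, 0.084, 0.086, 0.088, 0.09 , 0.092, 0.094,
       0.096, 0.098, 0.1  ]))
scene [ 5  8  4  8  3 13 16 21 11 10 25 22 12  3  1  6  6  5  4  0]
```

View pics/w17.png

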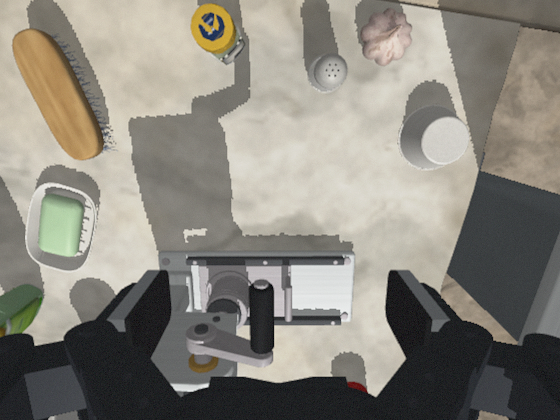

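The lid surface peaks at 78 mm, which is 22 + 56, so it is fully home. The grip has not moved over about 2 s, the slide is home, and the bystanders are in place. Handing in.

```bash
python3 -c "
from h import *
print(ticket.hand_in()); st()"
```

```text
the job is handed in; nothing more can be done
None
the job is handed in; nothing more can be done
```

The job is done and handed in at about 27 s of the 69 s allowed; the hand-in gave no verdict. I stood the grey tin in the nest, pushed the slide 91 mm to its hard stop, and turned the crank about 2.0 rad. The load went up to 10–13 N, then fell to 0.3–3 N. I stopped about 0.13 rad into the flat and let go.

**Last checks**
- **Crank:** the grip stayed put to within 0.5 mm over about 2 s after release.
- **Lid:** its top is at about 78 mm above the worktop, so it is fully home.
- **Slide:** the tab is unchanged from where it stopped, and the nest position matches the press origin to within the measuring accuracy.
- **Bystanders:** bowl, shaker and garlic are where they were, within the few mm the cameras resolve.
- **Robot:** clear of everything, with no wrist force.

**What disagreed or was not confirmed**
- **Cameras:** the scene and top cameras differed by about 5 mm in x, so I used the wrist camera for the fits.
- **Load readings:** on the flat it read about 2–3 N, slightly above the stated 2 N. Near the end of pressing it briefly read 13–14 N against the stated 12 N. I put both down to friction and radial strain at the grip.
- **Foot force:** I could not measure it directly.

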